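Load the tube block and start its tie bolt

ROBOT

A 7-joint arm with a two-finger parallel gripper is mounted at the origin on a cart in front of the work surface, level with it; the furniture and walls round the work are solid. World frame = base frame: x ahead of the robot, y to its left, z up, the work surface at z = 0. Lengths are in m, angles in degrees, forces in N, time in s.
With the tool pointing down it reaches from about 0.4 to 0.9 m from the base axis. Payload 5.5 kg.
Tool frame: the origin (TCP) lies midway between the tips of the shut fingers; the grasp point (between the pads) lies 19 mm behind it; z points along the fingers, y is the line along which they close (so a half turn about z gives the same grasp; the last joint's range is limited). The gripper opens to 92 mm and grips with 3 to 60 N. Pads are 19 mm wide; open, the fingers measure 130 mm over their backs; the gripper's body (75 mm by 190 mm) begins 47 mm behind the grasp point.
Start: joints at [81.028, 28.699, -24.465, 88.831, 12.651, 65.22, -12.049], TCP at [0.265, -0.594, 0.227] pointing down, gripper open.
Joint ranges: [-164.97, 164.97], [-17.58, 116.51], [-87.97, 89.64], [11.32, 138.91], [-80.73, 260.73], [10.89, 115.49], [-147.41, 147.41]. Speed limits (degrees/s): [147.25, 147.25, 180, 180, 180, 180, 180].

INTERFACE

Orientations are given as a 3x3 rotation matrix whose columns are the frame's x, y, z axes.
In Python, from rig import read_state, imaging, close_job gives the robot as it stands. The module is installed in compiled form; this text tells all that it offers.
- The arm moves only by the tool apply_moves, never from a script. Its argument "rows" is a list of rows, each a list of 7 numbers: the gripper command: -1 is fully open, 1 is shut, values between are in proportion, then the shift along the tool's x, y, z scaled (see below), then the turn, a rotation vector about the tool's x, y, z scaled (see below). A call has exactly 8 rows; each row is the pose to reach, as a shift and turn from the pose commanded when the call began, along the tool's axes at that moment; what a row does not reach only later rows make up. The controller multiplies each number of a shift by 600 mm and each number of a turn by pi/2 rad. A row lasts 1/12 s, in which the tool goes at most 41.7 mm and 7.16 degrees, less where a joint would pass 70% of its speed; a pose out of reach is approached as far as the arm can. A call with a number of a shift or a turn outside -1 to 1 is refused whole. A call with a gripper value outside its range is refused whole. The fingers move at their own pace and stop on an object; the grip force is fixed at half the most. Time passes only in rows, so rows that repeat a pose let the fingers close, or fill a call up. It gives the time, the measured TCP pose, the force, the opening and the grip force at its end, in the units of the state.
- read_state(): the state, without advancing time (a new reading comes with each control period).
- imaging.snapshot(name): name is "side" or "top"; returns a dict with "color" (420x560x3 uint8, blue, green, red), "z_map" (420x560 float32, m along the optical axis (not along the pixel's ray), 0 where there is no reading), "fx", "fy", "cx", "cy" (pixels), "R" (3x3) and "t" (3): a world point X has camera coordinates R X + t. Camera axes: x right, y down, z forward; pixel columns grow to the right and rows downward; lengths in m; the calibration is good to about 2 mm. A picture is of the moment at which its call begins.
- close_job(): hands the job in; it is judged then, once.
The state is a dict: "clock": time; "qpos": joint angles; "qvel": joint speeds; "joint_efforts": joint torques, N m; "tcp_pos": TCP position; "orientation": TCP orientation; "contact_force": force on the tool from outside, world axes, zero at the start; "moment": the same for the moment, N m; "width": opening from 0.0 (shut) to 1.0 (fully open); "grip_force": force on a finger pad.
Only numpy, scipy, OpenCV 4.12 (cv2) and the standard library are available. Lean on these libraries where they do the work, as an engineer would, in place of code of your own. Each camera call takes 0.05 s, during which the arm holds its last target. There are 200 camera calls.

TASK

Stand the two capped tubes in the two bores of the grey metal tube block, one in each, seated on the bottom. Then start the block's tie bolt with its crank: turn the crank backward (counter-clockwise seen from above) until the bolt drops into the start of its thread, then forward (clockwise) one full turn from there. Finish while still gripping the crank's black grip, holding the bolt started at that point; leave the other things on the bench alone.

Things in the scene. Friction and masses are not known exactly. Their poses are not given: they have to be found in the camera images.
- tube_block: Grey painted metal fixture, fixed: foot plate 130 (x) x 245 (y) x 12 mm; on its +y half a block 130 x 70 mm, top at z = 48 mm, with two vertical bores; on its -y half a round dark steel boss (48 mm high, 48 mm across), vertical axis at x = 0, y = -65 mm. Origin: centre of the underside, z up.
- bore_near (a point): Centre of the floor of one bore of the tube block (block frame x = -32, y = 65, z = 20 mm). The bore is 24 mm across and 28 mm deep, its mouth 28 mm above this point.
- bore_far (a point): Centre of the floor of the other bore, the same (block frame x = +32, y = 65, z = 20 mm).
- tube_a: Loose self-standing tube, standing upright at the start on the worktop: 70 mm high, white body 20 mm across, grey ribbed screw cap 24 mm across over its top 16 mm. 30 g. Origin: centre of its underside; z runs along the tube to the cap. Either tube may go in either bore.
- tube_b: The second tube, alike in all ways.
- nut_plate: Fixed steel disc on the boss, 54 mm across, z = 48 to 52 mm. Origin: on the boss axis at worktop height, z up; x points through its small tab (7 mm wide, reaching 39 mm out) that marks the thread's start. Right-handed thread. The bolt drops as the crank arm, going backward, passes over the tab (within about 0.3 rad). At the start the arm is 0.4 to 1.7 rad clockwise of the tab.
- grip_mid (a point): Mid height of the crank's upright black grip, on its axis, z = 90 mm. Grip: round, 18 mm thick (20 at its ends), z = 69 to 107 mm, free to spin on its pin, so a gripper can hold it and go round without turning. It rides on the end of the steel crank arm (z = 58 to 66 mm), 45 mm from the boss axis, on a level circle round it.
- crank_grip: That black grip itself; origin on its axis at its lower end, z up.
- crank (a joint): Turn of the crank about the boss axis, rad: grows clockwise seen from above (forward, screwing in), falls counter-clockwise (backward). Within 0.15 of 0 at the start; at 0 the arm points along the block's -y. Friction about 0.5 N at the grip; it stays where it is left. Range -4.5 to 9.
- tie_bolt (a joint): How far the bolt has sunk through the crank's hub, m. It turns with the hub and slides in it by its weight and a light spring. 0 to 0.003 before the drop (its lug rides on top of the thread, rising as it goes backward), about 0.010 just after, and 0.010 more for each whole turn forward (0.020 after one).
- bolt_top (a point): Top of the bolt's round dark head (14 mm across) on the boss axis above the hub; 108 mm above the worktop when joint tie_bolt is 0, lower by its value.
- beaker: Bystander: beaker, 54 mm across, 70 mm high. Origin: centre of its underside.
- timer: Bystander: bench timer, 60 x 64 x 20 mm. Origin: centre of its underside.
- petri: Bystander: petri dish, 90 mm across, 15 mm high. Origin: centre of its underside.
Things that resemble listed ones, but are neither listed nor needed, are in the scene too. What is shaped like the tube_a but green, pink or yellow is not meant.

How it is judged (in metres and radians):
On the way, in this order (a step that is already met when the one before it is completed fails the run):
1. both tubes stand seated in the two bores, released (((horizontal distance between tube_a and bore_near below 0.004 m and z of each of tube_a, tube_b in the frame of tube_block below 0.0235 m and angle between each of tube_a, tube_b's own z axis and vertical below 0.12 rad and horizontal distance between tube_b and bore_far below 0.004 m) or (horizontal distance between tube_a and bore_far below 0.004 m and z of each of tube_a, tube_b in the frame of tube_block below 0.0235 m and angle between each of tube_a, tube_b's own z axis and vertical below 0.12 rad and horizontal distance between tube_b and bore_near below 0.004 m)) and contact force between the fingers and tube_a below 0.05 N and contact force between the fingers and tube_b below 0.05 N), for 0.2 s.
2. the crank is turned backward until the bolt drops into its thread start (value of joint tie_bolt between 0.008 and 0.0125 m and value of joint crank below -0.2 rad), for 0.05 s.
At the end, for the whole second after the job is handed in: A tube stands in each bore (4 mm of centre, 3.5 mm of floor, 0.12 rad of upright); bolt one turn into its thread (sunk 18.3 to 21.7 mm, grip within 0.8 rad of the tab), crank at rest, fingers still holding its grip with over 2 N (((horizontal distance between tube_a and bore_near below 0.004 m and z of each of tube_a, tube_b in the frame of tube_block below 0.0235 m and angle between each of tube_a, tube_b's own z axis and vertical below 0.12 rad and horizontal distance between tube_b and bore_far below 0.004 m) or (horizontal distance between tube_a and bore_far below 0.004 m and z of each of tube_a, tube_b in the frame of tube_block below 0.0235 m and angle between each of tube_a, tube_b's own z axis and vertical below 0.12 rad and horizontal distance between tube_b and bore_near below 0.004 m)) and value of joint tie_bolt between 0.0183 and 0.0217 m and x of grip_mid in the frame of nut_plate above 0.03 m and y of grip_mid in the frame of nut_plate between -0.033 and 0.033 m and contact force between the fingers and crank_grip above 2 N and velocity of joint crank between -0.1 and 0.1 rad/s); the arm keeps its last pose, push and grip.
It fails at once if the crank is turned forward (more than 0.7) before the bolt has dropped into its thread (value of joint crank above 0.7 rad and value of joint tie_bolt below 0.0085 m).
It fails at once if the crank is touched before both tubes are seated (contact force between the fingers and crank_grip above 1 N and not ((horizontal distance between tube_a and bore_near below 0.004 m and z of each of tube_a, tube_b in the frame of tube_block below 0.0235 m and angle between each of tube_a, tube_b's own z axis and vertical below 0.12 rad and horizontal distance between tube_b and bore_far below 0.004 m) or (horizontal distance between tube_a and bore_far below 0.004 m and z of each of tube_a, tube_b in the frame of tube_block below 0.0235 m and angle between each of tube_a, tube_b's own z axis and vertical below 0.12 rad and horizontal distance between tube_b and bore_near below 0.004 m))).
It fails at once if a bystander (beaker, timer, petri dish) is moved more than 30 mm (distance of any of beaker, timer, petri from where it was at the start of the episode above 0.03 m).
It also fails if it takes over 72 s, if anything falls off the work surface, if the arm or the gripper's body presses on something with over 40 N, if the wrist force passes 120 N, or if a joint passes its speed limit or range.

## Working session

There is one attempt and no reset: what is moved stays moved. The work goes in short steps, Python scripts to look and compute and a tool call to move; the robot and the scene stay as the last step left them, time stands still between calls to the robot, and variables do not carry over. Pictures are saved under pics/ and viewed, at most 10 in all, crops included, and the job is handed in when it is done.

Besides the shell and the picture viewer there is one more tool, called after "Request:" in YAML: its name, and indented under it one key for each argument. apply_moves: Moves the arm, as the interface text tells. Shifts and turns lie within -1 to 1; 1 stands for 600 mm of shift or pi/2 rad of turn. Its arguments: {"type":"object","properties":{"rows":{"type":"array","items":{"type":"array","items":{"type":"number","minimum":-1,"maximum":1}}}},"required":["rows"]}

```bash
mkdir -p pics
cat > h.py <<'E'
import numpy as np, cv2
from rig import read_state, imaging, close_job
def ray(s,u,v,z):
    d=s["R"].T@np.array([(u-s["cx"])/s["fx"],(v-s["cy"])/s["fy"],1]); c=-s["R"].T@s["t"]
    return c+d*(z-c[2])/d[2]
def cloud(s):
    v,u=np.mgrid[0:420,0:560]; z=s["z_map"]
    P=np.stack([(u-s["cx"])/s["fx"]*z,(v-s["cy"])/s["fy"]*z,z],-1)-s["t"]
    return P@s["R"]
E
python3 - <<'E'
from h import *
for n in("top","side"):
    s=imaging.snapshot(n); np.save(n+".npy",s,allow_pickle=True)
    cv2.imwrite(f"pics/{n}0.png",s["color"]); print(n,-s["R"].T@s["t"],s["R"].round(2).tolist(),s["fx"])
st=read_state(); print(st["tcp_pos"],st["orientation"],st["contact_force"],st["width"])
E
```

```text
top [0.28176379 0.01541184 1.33026412] [[-0.02, -1.0, -0.0], [-0.98, 0.02, -0.21], [0.22, -0.0, -0.98]] 405.4488994756231
side [-0.10239212  0.96425316  0.69297155] [[-0.82, -0.57, 0.01], [-0.27, 0.37, -0.89], [0.51, -0.73, -0.46]] 412.7482158513147
[ 0.26461129 -0.59300069  0.22575846] [[ 9.13161446e-01  4.07597515e-01 -6.62760925e-04]
 [ 4.07598048e-01 -9.13159962e-01  1.64762890e-03]
 [ 6.63627039e-05 -1.77469125e-03 -9.99998423e-01]] [-0.51866357  0.70923552 -0.0716977 ] 0.9989533852797166
```

View pics/top0.png

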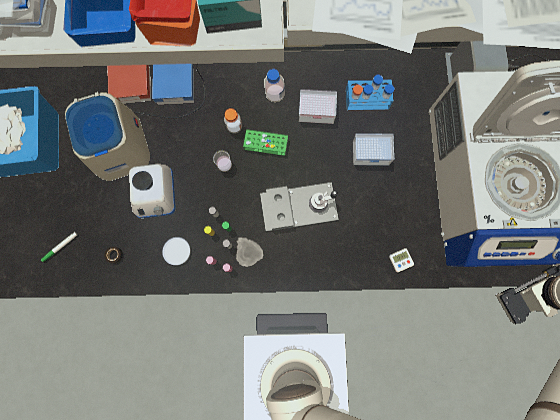

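View pics/side0.png

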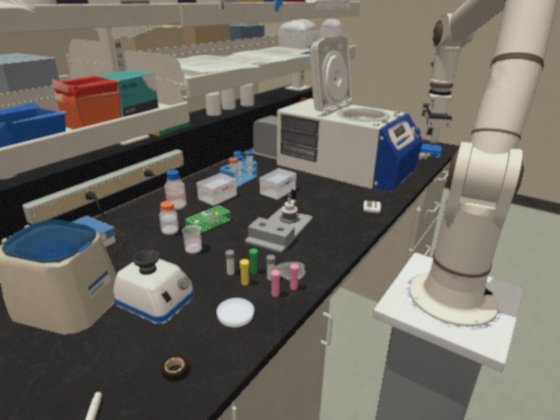

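The top view shows the candidates for the tubes. Grey caps are at (212,211) and (227,243). Green (225,226), yellow (208,230) and pink (210,260) and (226,267) are decoys. The tube block is at (300,205), with bores at (280,196) and (281,216) and the crank at (322,201). I choose the two grey ones and check them in a close crop.

Run:
```python
from h import *
s=np.load("top.npy",allow_pickle=True).item(); q=np.load("side.npy",allow_pickle=True).item()
a=cv2.resize(s["color"][175:280,190:345],None,fx=5,fy=5,interpolation=cv2.INTER_CUBIC)
b=cv2.resize(q["color"][190:300,210:320],None,fx=4,fy=4,interpolation=cv2.INTER_CUBIC)
cv2.imwrite("pics/crop_top.png",a); 
P=cloud(s)
for u,v in((212,211),(227,243),(225,226),(208,230),(210,260),(226,267)):
    print(u,v,ray(s,u,v,.07).round(4),P[v,u].round(3))
    w=P[v-12:v+12,u-12:u+12].reshape(-1,3); m=(w[:,2]>.055)&(w[:,2]<.09); r=ray(s,u,v,.07)
    m&=np.hypot(*(w[:,:2]-r[:2]).T)<.016; print("   cap pts",m.sum(), np.median(w[m],0).round(4))
Q=cloud(q)
for n,C in(("top",P),("side",Q)):
    m=(C[...,2]>.04)&(C[...,2]<.054)&(abs(C[...,0]-.42)<.12)&(abs(C[...,1]-.04)<.15)
    print(n,m.sum(),np.median(C[m],0))
# foot/ block outline by pixel colour
g=s["color"].astype(int); 
hsv=cv2.cvtColor(s["color"],cv2.COLOR_BGR2HSV)
m=((hsv[...,2]>100)&(hsv[...,1]<60)).astype(np.uint8); k=np.zeros_like(m);k[175:235,255:345]=1
cs=max(cv2.findContours(m*k,cv2.RETR_EXTERNAL,2)[0],key=cv2.contourArea)
ap=cv2.approxPolyDP(cs,2.5,True)[:,0]; print(ap.tolist()); print([ray(s,u,v,.012)[:2].round(4).tolist() for u,v in ap])
```

```text
212 211 [0.5332 0.2481 0.07  ] [0.532 0.247 0.078]
   cap pts 48 [0.5347 0.247  0.0697]
227 243 [0.4305 0.1997 0.07  ] [0.43  0.2   0.071]
   cap pts 49 [0.4303 0.2027 0.0694]
225 226 [0.4842 0.2064 0.07  ] [0.484 0.206 0.071]
   cap pts 49 [0.4868 0.2042 0.0696]
208 230 [0.4728 0.2597 0.07  ] [0.473 0.26  0.07 ]
   cap pts 46 [0.4732 0.2598 0.0692]
210 260 [0.3792 0.2518 0.07  ] [0.38  0.253 0.066]
   cap pts 46 [0.3793 0.2534 0.0692]
226 267 [0.3567 0.2022 0.07  ] [0.357 0.202 0.07 ]
   cap pts 49 [0.3542 0.2018 0.0692]
top 362 [0.50976279 0.03292476 0.04754862]
side 275 [0.50820685 0.04077932 0.04919448]
[[331, 182], [288, 189], [286, 186], [270, 188], [260, 193], [265, 229], [338, 219], [334, 198], [329, 195]]
[[0.6347, -0.14], [0.6139, 0.0052], [0.6244, 0.0116], [0.6188, 0.0654], [0.6023, 0.0991], [0.4805, 0.0839], [0.5081, -0.1571], [0.5793, -0.1474], [0.59, -0.1312]]
```

View pics/crop_top.png

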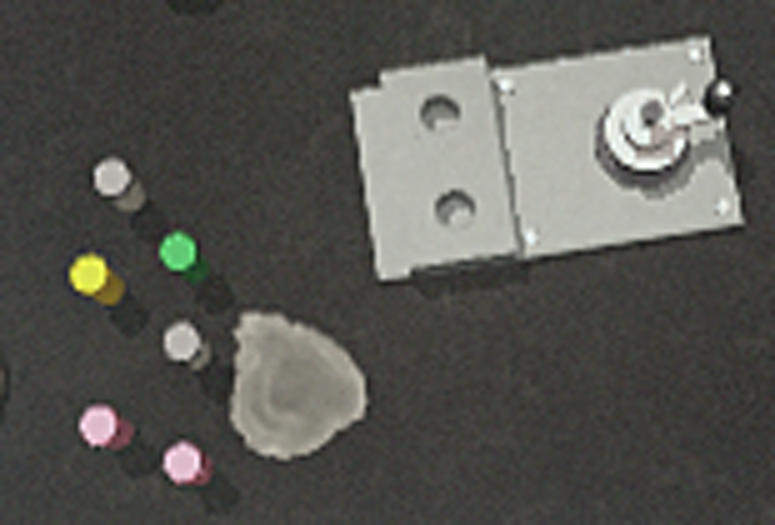

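The crop confirms it: two grey-capped white tubes at crop (112,178) and (183,342), bores at crop (440,114) and (456,209), and the crank grip at crop (720,97). Next I get precise centres and the move numbers.

```bash
cat >> h.py <<'E'
def plan(p, yaw=None, st=None, R=None, t=None):
    """numbers (shift, turn) to bring the tool to p pointing down, tool-y at world angle yaw(deg)"""
    from scipy.spatial.transform import Rotation as Ro
    st=st or read_state(); R0=np.array(st["orientation"]) if R is None else R; t0=np.array(st["tcp_pos"]) if t is None else t
    Rt=R0
    if yaw is not None:
        a=np.radians(yaw); y=np.array([np.cos(a),np.sin(a),0]); z=np.array([0,0,-1.]); Rt=np.stack([np.cross(y,z),y,z],1)
    return (R0.T@(np.array(p)-t0)/.6).round(4).tolist()+(Ro.from_matrix(R0.T@Rt).as_rotvec()/(np.pi/2)).round(4).tolist()
E
python3 - <<'E'
from h import *
S={n:np.load(n+".npy",allow_pickle=True).item() for n in("top","side")}
s=S["top"]; g=cv2.cvtColor(s["color"],cv2.COLOR_BGR2GRAY)
def cen(u,v,r,f,z):
    w=g[v-r:v+r+1,u-r:u+r+1]; m=f(w); k=cv2.connectedComponents(m.astype(np.uint8))[1]; m=k==k[r,r]
    vv,uu=np.nonzero(m); c=uu.mean()+u-r,vv.mean()+v-r; return np.round(c,2),m.sum(),ray(s,*c,z)[:2].round(4)
for u,v in((212,210),(226,243)): print(g[v-5:v+6,u-5:u+6]); print("cap",cen(u,v,6,lambda w:w>150,.07))
for u,v in((278,198),(281,217)): print(g[v-5:v+6,u-5:u+6]); print("bore mouth guess",ray(s,u-.4,v-.4,.048))
# metric rim circle: rectify block top plane z=.048
def warp(z,x0,y0,n,sc=.0005):
    d=np.array([[x0+n*sc,y0+n*sc],[x0+n*sc,y0-n*sc],[x0-n*sc,y0-n*sc],[x0-n*sc,y0+n*sc]])
    q=[s["R"]@[x,y,z]+s["t"] for x,y in d]; px=np.float32([[a[0]/a[2]*s["fx"]+s["cx"],a[1]/a[2]*s["fy"]+s["cy"]] for a in q])
    return cv2.warpPerspective(s["color"],cv2.getPerspectiveTransform(px,np.float32([[0,0],[2*n,0],[2*n,2*n],[0,2*n]])),(2*n,2*n),flags=cv2.INTER_CUBIC)
a=warp(.048,.5483,.036,100); b=warp(.055,.5645,-.093,100)
out=cv2.resize(np.hstack([a,b]),(800,400),interpolation=cv2.INTER_CUBIC)
for k in range(0,800,40): cv2.line(out,(k,0),(k,6 if k%200 else 14),(0,0,255),1); cv2.line(out,(0,k),(6 if k%200 else 14,k),(0,0,255),1)
cv2.imwrite("pics/rect.png",out)
st=read_state()
print(plan([.32,-.28,.25],-82.9,st));
E
```

```text
[[ 59  55  61  60  55  50  53  55  58  58  56]
 [ 63  53  52  48  76  96  77  53  55  57  61]
 [ 60  48  50 124 149 171 156 120  43  55  59]
 [ 51  52 141 209 189 187 192 207  68  41  60]
 [ 51  58 221 186 182 182 185 192 151  56  53]
 [ 50  43 200 184 178 182 183 188 188  79  60]
 [ 57  42 193 185 181 179 182 192 148  59  85]
 [ 50  55 150 188 190 187 186 188  60  86 107]
 [ 57  57  47 155 192 194 166  97  71 107 102]
 [ 67  57  54  51  55  48  69  84  93 105 106]
 [ 64  57  58  57  54  71  99 117 108 107 107]]
cap (array([211.89, 210.14]), np.int64(36), array([0.536 , 0.2485]))
[[ 67  63  56  61  56  54  64  54  55  59  71]
 [ 65  60  55  68 104 119 116  52  59  61  59]
 [ 61  57  83 134 176 203 172 129  44  56  65]
 [ 57  53 153 196 188 185 186 206  92  58  58]
 [ 65  67 210 185 180 179 180 189 162  56  61]
 [ 54  70 198 183 181 178 180 186 180  80  81]
 [ 60  70 188 184 180 179 183 191 152 114 101]
 [ 68  56 125 185 191 187 191 192  62  96 105]
 [ 64  60  84 148 192 190 191  92  76 108 107]
 [ 61  60  49  52  60  33  66  84 117 105  82]
 [ 63  58  57  59  56  53  53  90 111  70  
[... 565 characters left out ...]
 183 177 179 179 179 180]]
bore mouth guess [0.57686876 0.03986952 0.048     ]
[[183 183 184 186 179 178 180 186 183 181 182]
 [184 185 165 154  71  89 107 170 185 183 182]
 [187 171  80  62  82  85  73  98 159 188 181]
 [191 103  67 104 136 132 113  84  99 189 186]
 [191  94 114 130 123 151 144 145  92 180 188]
 [193 119 127 125 141 194 189 192 123 180 188]
 [191 148 122 122 193 189 186 185 172 185 184]
 [187 171 139 134 187 185 183 174 172 185 183]
 [187 190 177 170 177 179 170 170 186 183 187]
 [184 183 188 185 179 181 185 185 184 185 184]
 [186 186 188 185 187 184 182 186 183 183 183]]
bore mouth guess [0.51404029 0.03140222 0.048     ]
[0.2969, -0.4388, -0.0396, -0.0011, 0.0001, 0.1884]
```

View pics/rect.png

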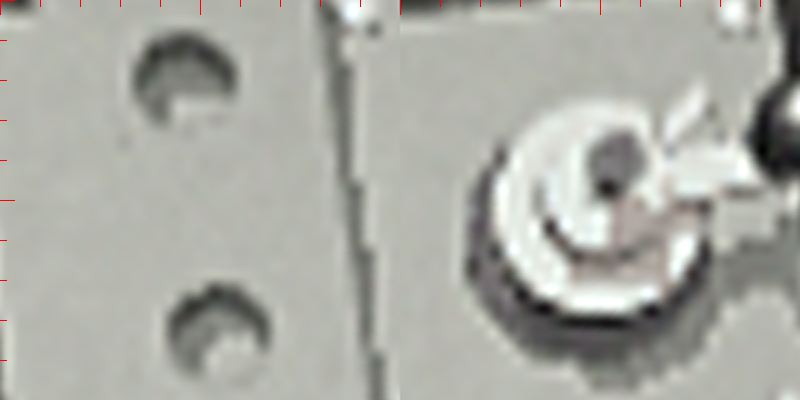

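The rectified view puts the bore rims at (186,83) and (219,334), so the bores are at (.5776,.0395) and (.5148,.0313) and the yaw is about 7.5°. The nut disc is centred at (601,208), so the boss is at about (.563,-.0935). The tab points up and right, at a world angle of about -43°. Now moving.

Request:
apply_moves:
  rows:
    - [-0.2, 0.06, -0.07, -0.04, 0, 0, 0.05]
    - [-0.2, 0.12, -0.14, -0.04, 0, 0, 0.1]
    - [-0.2, 0.18, -0.2, -0.04, 0, 0, 0.15]
    - [-0.2, 0.22, -0.26, -0.04, 0, 0, 0.188]
    - [-0.2, 0.25, -0.32, -0.04, 0, 0, 0.188]
    - [-0.2, 0.28, -0.38, -0.04, 0, 0, 0.188]
    - [-0.2, 0.297, -0.439, -0.04, 0, 0, 0.188]
    - [-0.2, 0.297, -0.439, -0.04, 0, 0, 0.188]

```text
clock: 0.77
tcp_pos: [0.3201, -0.2768, 0.2502]
orientation: [[0.992, 0.126, -0.001], [0.126, -0.992, 0.001], [-0.001, -0.001, -1.0]]
contact_force: [-0.0, -0.5, 0.4]
width: 0.603
grip_force: 0.0
```

Run:
```python
from h import *
print(plan([.43,.02,.2],-82.9)); print(plan([.536,.2485,.12],-82.5))
```

```text
[0.2444, -0.4674, 0.084, -0.0007, 0.0006, 0.0018]
[0.4679, -0.8227, 0.2175, -0.0007, 0.0006, -0.0026]
```

Request:
apply_moves:
  rows:
    - [-0.2, 0.03, -0.06, 0, 0, 0, 0]
    - [-0.2, 0.06, -0.12, 0.01, 0, 0, 0]
    - [-0.2, 0.09, -0.18, 0.02, 0, 0, 0]
    - [-0.2, 0.12, -0.24, 0.03, 0, 0, 0]
    - [-0.2, 0.15, -0.3, 0.04, 0, 0, 0]
    - [-0.2, 0.18, -0.36, 0.05, 0, 0, 0]
    - [-0.2, 0.21, -0.42, 0.06, 0, 0, 0]
    - [-0.2, 0.24, -0.48, 0.07, 0, 0, 0]

```text
clock: 1.43
tcp_pos: [0.4275, 0.0249, 0.2086]
orientation: [[0.992, 0.124, 0.001], [0.124, -0.992, -0.001], [0.001, 0.001, -1.0]]
contact_force: [1.1, -0.5, -0.3]
width: 0.599
grip_force: 0.0
```

Request:
apply_moves:
  rows:
    - [-0.2, 0.04, -0.06, 0.02, 0, 0, 0]
    - [-0.2, 0.08, -0.12, 0.04, 0, 0, 0]
    - [-0.2, 0.12, -0.18, 0.07, 0, 0, 0]
    - [-0.2, 0.16, -0.24, 0.1, 0, 0, 0]
    - [-0.2, 0.2, -0.3, 0.13, 0, 0, 0]
    - [-0.2, 0.228, -0.342, 0.148, 0, 0, -0.003]
    - [-0.2, 0.228, -0.342, 0.148, 0, 0, -0.003]
    - [-0.2, 0.228, -0.342, 0.148, 0, 0, -0.003]

```text
clock: 2.1
tcp_pos: [0.5365, 0.2481, 0.1181]
orientation: [[0.991, 0.134, -0.003], [0.134, -0.991, 0.003], [-0.003, -0.003, -1.0]]
contact_force: [0.3, -0.6, 0.2]
width: 0.599
grip_force: 0.0
```

Run:
```python
from h import *
st=read_state();print(st["tcp_pos"],st["width"]);print(plan([.536,.2485,.041],-82.5))
```

```text
[0.53650418 0.24811691 0.1180775 ] 0.5991891385021013
[-0.0004, -0.0004, 0.1285, -0.0019, 0.0017, 0.0021]
```

Request:
apply_moves:
  rows:
    - [-0.2, 0, 0, 0.03, 0, 0, 0.002]
    - [-0.2, 0, 0, 0.07, 0, 0, 0.002]
    - [-0.2, 0, 0, 0.11, 0, 0, 0.002]
    - [-0.2, 0, 0, 0.128, 0, 0, 0.002]
    - [-0.2, 0, 0, 0.128, 0, 0, 0.002]
    - [1, 0, 0, 0.128, 0, 0, 0.002]
    - [1, 0, 0, 0.128, 0, 0, 0.002]
    - [1, 0, 0, 0.128, 0, 0, 0.002]

```text
clock: 2.77
tcp_pos: [0.5388, 0.2442, 0.0449]
orientation: [[0.992, 0.125, 0.003], [0.125, -0.992, 0.001], [0.003, -0.001, -1.0]]
contact_force: [0.1, -0.0, 0.5]
width: 0.433
grip_force: 0.0
```

Request:
apply_moves:
  rows:
    - [1, 0, 0, 0, 0, 0, 0]
    - [1, 0, 0, 0, 0, 0, 0]
    - [1, 0, 0, -0.04, 0, 0, 0]
    - [1, 0, 0, -0.09, 0, 0, 0]
    - [1, 0, 0, -0.14, 0, 0, 0]
    - [1, 0, 0, -0.19, 0, 0, 0]
    - [1, 0, 0, -0.19, 0, 0, 0]
    - [1, 0, 0, -0.19, 0, 0, 0]

```text
clock: 3.43
tcp_pos: [0.5391, 0.2446, 0.1595]
orientation: [[0.992, 0.126, 0.005], [0.126, -0.992, 0.001], [0.005, -0.001, -1.0]]
contact_force: [0.2, -0.3, -0.7]
width: 0.231
grip_force: 30.0
```

Run:
```python
from h import *
st=read_state();print(st["tcp_pos"],st["width"]*92,st["grip_force"],np.round(st["orientation"],4).tolist());print(plan([.5776,.0395,.15],-82.5))
for n in("top","side"):
    s=imaging.snapshot(n); np.save(n+"1.npy",s,allow_pickle=True); 
    p=np.array(st["tcp_pos"])+[0,0,-.02]; q=s["R"]@p+s["t"]; u,v=int(q[0]/q[2]*s["fx"]+s["cx"]),int(q[1]/q[2]*s["fy"]+s["cy"]); print(n,u,v)
    c=s["color"][max(v-50,0):v+50,u-50:u+50]; c=cv2.resize(c,(400,400),interpolation=2); 
    o=c if n=="top" else np.hstack([o,c])
cv2.imwrite("pics/held.png",o)
```

```text
[0.53913538 0.24459584 0.15954213] 21.27789900449193 30.000392929650843 [[0.9921, 0.1256, 0.0046], [0.1256, -0.9921, 0.0012], [0.0047, -0.0007, -1.0]]
[0.0206, 0.3472, 0.0158, -0.0004, -0.003, -0.0032]
top 208 204
side 229 228
```

View pics/held.png

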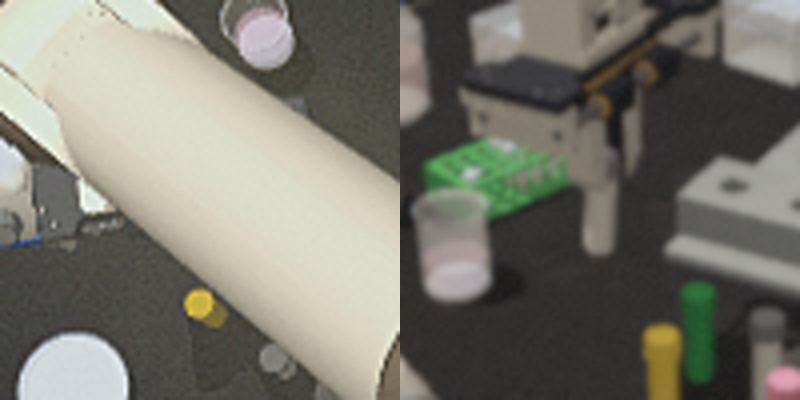

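The held view shows the tube hanging upright between the pads. In the side crop its column is at about x=600, with its lower end at y≈250 (native about (229,240)). Next I measure its offset from the tool axis in the side view.

```bash
cat >> h.py <<'E'
def proj(s,p):
    q=s["R"]@np.array(p)+s["t"]; return np.array([q[0]/q[2]*s["fx"]+s["cx"],q[1]/q[2]*s["fy"]+s["cy"]])
def cols(s,rows,u0,u1):
    g=cv2.cvtColor(s["color"],cv2.COLOR_BGR2GRAY).astype(float); out=[]
    for v in rows:
        r=g[v,u0:u1]; b=np.median(np.r_[r[:4],r[-4:]]); w=np.clip(r-b-15,0,None); w[w<20]*=0.5
        out.append((v,round(u0+(w*np.arange(len(r))).sum()/w.sum(),2)))
    return out
E
python3 - <<'E'
from h import *
s=np.load("side1.npy",allow_pickle=True).item(); s0=np.load("side.npy",allow_pickle=True).item()
g=cv2.cvtColor(s["color"],cv2.COLOR_BGR2GRAY)
for v in (228,231,234,237,240): print(v,g[v,218:242])
T=np.array([.5391,.2446,.1595])
for dz in(-.045,0,):print("tcp axis",dz,proj(s,T+[0,0,dz]))
for x in(-.004,.004):print("x off",x,proj(s,T+[x*.992,x*.126,-.03]))
print("standing tube px (top-based)",proj(s0,[.536,.2485,.02]),proj(s0,[.536,.2485,.05]))
g0=cv2.cvtColor(s0["color"],cv2.COLOR_BGR2GRAY)
for v in (260,264,268): print(v,g0[v,220:242])
E
```

```text
228 [ 45  48  50  51  47  51  61  94 117 128 133 132 129 120 101  70  50  48
  46  49  47  46  48  49]
231 [ 51  48  49  51  49  48  71 107 123 128 132 131 128 118  96  66  48  48
  49  49  48  47  49  46]
234 [ 49  51  50  46  46  51  80 121 133 131 132 130 127 118  94  64  47  47
  48  49  46  43  50  50]
237 [ 49  48  46  47  48  48  84 133 144 137 132 131 125 113  86  57  48  45
  45  44  42  45  49  44]
240 [ 49  49  48  49  49  48  58  87 118 128 125 123 119  99  71  51  44  45
  45  46  46  45  46  45]
tcp axis -0.045 [229.58527994 237.01569499]
tcp axis 0 [228.87481723 222.4570877 ]
x off -0.004 [230.60736337 232.58174053]
x off 0.004 [228.09912071 231.86504117]
standing tube px (top-based) [230.94429113 266.93824554] [230.50594356 257.98068769]
260 [ 49  44  45  49  45  58  91 122 130 130 125 126 118  98  67  53  49  47
  47  70 122 166]
264 [ 43  45  46  49  51  56  87 126 137 134 131 128 122 107  74  51  49  48
  51  78 125 149]
268 [ 45  46  47  47  49  50  81 124 138 135 133 129 122 108  82  54  45  47
  44  52  87 116]
```

Request:
apply_moves:
  rows:
    - [1, 0.004, 0.06, 0.005, 0, 0, 0]
    - [1, 0.008, 0.12, 0.01, 0, 0, 0]
    - [1, 0.012, 0.18, 0.015, 0, 0, 0]
    - [1, 0.016, 0.24, 0.015, 0, -0.003, -0.003]
    - [1, 0.02, 0.3, 0.02, 0, -0.003, -0.003]
    - [1, 0.021, 0.347, 0.05, 0, -0.003, -0.003]
    - [1, 0.021, 0.347, 0.087, 0, -0.003, -0.003]
    - [1, 0.021, 0.347, 0.087, 0, -0.003, -0.003]

```text
clock: 4.2
tcp_pos: [0.5729, 0.0347, 0.0997]
orientation: [[0.992, 0.125, -0.013], [0.125, -0.992, -0.002], [-0.014, 0.001, -1.0]]
contact_force: [-0.9, -0.1, -0.6]
width: 0.23
grip_force: 30.0
```

Run:
```python
from h import *
s=imaging.snapshot("side"); np.save("side2.npy",s,allow_pickle=True); s0=np.load("side.npy",allow_pickle=True).item()
st=read_state();T=st["tcp_pos"];print(T,st["qvel"].round(3) if hasattr(st["qvel"],"round") else st["qvel"],np.round(st["orientation"],3).tolist())
for n,b in(("far",[.5776,.0395,.048]),("near",[.5148,.0313,.048])): print(n,proj(s0,b))
print("bottom",proj(s,np.array(T)-[0,0,.0449]))
u,v=proj(s0,[.546,.035,.06]).astype(int); r=25
o=np.hstack([cv2.resize(x["color"][v-r:v+r,u-r:u+r],(400,400),interpolation=2) for x in(s0,s)])
print(u-r,v-r); cv2.imwrite("pics/hover.png",o)
```

```text
[0.57345394 0.0376845  0.10172601] [-1.547 -2.183 -3.484 -1.868 -1.314  0.77   0.518] [[0.992, 0.129, -0.012], [0.129, -0.992, -0.0], [-0.012, -0.001, -1.0]]
far [263.00982606 224.15451603]
near [280.79095916 228.83911353]
bottom [264.38837631 221.87375573]
246 198
```

View pics/hover.png

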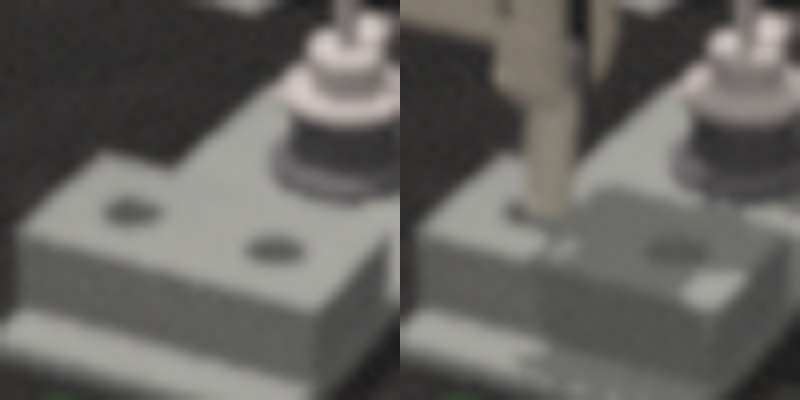

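The left panel (start) shows the bores at (133,212) and (275,249), i.e. native (262.1,224.0) and (279.9,228.6). That is a constant bias of about -0.9 px, the same as for the tube. The right panel shows the tube end at (548,210), still settling.

Request:
apply_moves:
  rows:
    - [1, 0, 0, 0, 0, 0, 0]
    - [1, 0, 0, 0, 0, 0, 0]
    - [1, 0, 0, 0, 0, 0, 0]
    - [1, 0, 0, 0, 0, 0, 0]
    - [1, 0, 0, 0, 0, 0, 0]
    - [1, 0, 0, 0, 0, 0, 0]
    - [1, 0, 0, 0, 0, 0, 0]
    - [1, 0, 0, 0, 0, 0, 0]

```text
clock: 4.92
tcp_pos: [0.5765, 0.0389, 0.1051]
orientation: [[0.991, 0.13, -0.004], [0.13, -0.991, -0.001], [-0.004, 0.0, -1.0]]
contact_force: [0.3, -0.3, -0.2]
width: 0.231
grip_force: 30.0
```

```bash
cat >> h.py <<'E'
def edges(s,v,u0,u1):
    r=cv2.cvtColor(s["color"],cv2.COLOR_BGR2GRAY)[v,u0:u1]; return r.tolist()
E
python3 - <<'E'
from h import *
s=imaging.snapshot("side"); np.save("side3.npy",s,allow_pickle=True)
st=read_state();T=np.array(st["tcp_pos"]);print(T,np.round(st["orientation"],3).tolist(),st["contact_force"])
print(plan([.5776,.0395,.107],-82.5))
b=proj(s,T-[0,0,.0449]);print("bottom",b)
u=int(b[0])
for v in range(int(b[1])-8,int(b[1])+6): print(v,edges(s,v,u-9,u+8))
E
```

```text
[0.57638905 0.03885392 0.10502305] [[0.991, 0.13, -0.005], [0.13, -0.991, -0.001], [-0.005, 0.0, -1.0]] [0.6556204  0.05906796 0.19675446]
[0.0021, -0.0008, -0.0033, 0.0001, 0.0029, -0.0001]
bottom [263.41966342 220.84893503]
212 [48, 47, 48, 50, 53, 78, 108, 124, 130, 130, 126, 115, 84, 53, 50, 47, 45]
213 [48, 47, 49, 47, 53, 78, 109, 124, 129, 131, 129, 115, 84, 51, 46, 45, 46]
214 [44, 49, 47, 47, 54, 79, 110, 125, 130, 131, 128, 115, 80, 50, 47, 47, 47]
215 [46, 46, 47, 50, 57, 83, 112, 126, 130, 131, 126, 115, 80, 51, 47, 48, 62]
216 [45, 45, 50, 55, 72, 99, 119, 128, 131, 130, 126, 111, 76, 50, 46, 65, 98]
217 [44, 45, 57, 73, 103, 127, 135, 130, 130, 129, 124, 105, 73, 54, 68, 103, 136]
218 [46, 55, 76, 106, 134, 144, 145, 135, 132, 132, 122, 106, 85, 80, 107, 139, 155]
219 [58, 82, 114, 138, 149, 152, 146, 137, 132, 129, 123, 121, 118, 124, 141, 153, 160]
220 [93, 120, 143, 154, 156, 151, 147, 136, 131, 130, 126, 126, 143, 151, 156, 156, 153]
221 [131, 148, 156, 158, 158, 150, 147, 138, 131, 129, 126, 133, 150, 157, 157, 141, 133]
222 [151, 158, 161, 161, 158, 148, 141, 135, 131, 127, 124, 133, 147, 155, 149, 128, 114]
223 [161, 162, 161, 159, 151, 132, 122, 120, 121, 116, 112, 117, 126, 132, 127, 116, 110]
224 [160, 161, 161, 158, 144, 116, 100, 101, 103, 100, 97, 97, 105, 109, 113, 110, 108]
225 [163, 162, 162, 162, 149, 129, 107, 101, 95, 92, 95, 96, 102, 107, 106, 109, 106]
```

Request:
apply_moves:
  rows:
    - [1, 0.002, -0.001, 0, 0, 0.003, 0]
    - [1, 0.002, -0.001, 0, 0, 0.003, 0]
    - [1, 0.002, -0.001, 0.006, 0, 0.003, 0]
    - [1, 0.002, -0.001, 0.012, 0, 0.003, 0]
    - [1, 0.002, -0.001, 0.018, 0, 0.003, 0]
    - [1, 0.002, -0.001, 0.024, 0, 0.003, 0]
    - [1, 0.002, -0.001, 0.03, 0, 0.003, 0]
    - [1, 0.002, -0.001, 0.036, 0, 0.003, 0]

```text
clock: 5.63
tcp_pos: [0.5772, 0.0393, 0.0827]
orientation: [[0.991, 0.13, -0.0], [0.13, -0.991, -0.0], [-0.0, 0.0, -1.0]]
contact_force: [-0.6, -0.8, 0.5]
width: 0.229
grip_force: 30.0
```

Request:
apply_moves:
  rows:
    - [1, 0, 0, 0.006, 0, 0, 0]
    - [1, 0, 0, 0.012, 0, 0, 0]
    - [1, 0, 0, 0.018, 0, 0, 0]
    - [1, 0, 0, 0.023, 0, 0, 0]
    - [1, 0, 0, 0.026, 0, 0, 0]
    - [1, 0, 0, 0.028, 0, 0, 0]
    - [1, 0, 0, 0.028, 0, 0, 0]
    - [1, 0, 0, 0.028, 0, 0, 0]

```text
clock: 6.3
tcp_pos: [0.5798, 0.042, 0.0695]
orientation: [[0.991, 0.132, 0.005], [0.132, -0.991, 0.002], [0.005, -0.001, -1.0]]
contact_force: [-2.6, 1.2, 18.4]
width: 0.231
grip_force: 30.0
```

Request:
apply_moves:
  rows:
    - [1, 0, 0, -0.001, 0, 0, 0]
    - [1, 0, 0, -0.001, 0, 0, 0]
    - [1, 0, 0, -0.001, 0, 0, 0]
    - [1, 0, 0, -0.001, 0, 0, 0]
    - [1, 0, 0, -0.001, 0, 0, 0]
    - [1, 0, 0, -0.001, 0, 0, 0]
    - [1, 0, 0, -0.001, 0, 0, 0]
    - [1, 0, 0, -0.001, 0, 0, 0]

```text
clock: 6.97
tcp_pos: [0.5794, 0.042, 0.0696]
orientation: [[0.991, 0.132, 0.005], [0.132, -0.991, 0.002], [0.005, -0.001, -1.0]]
contact_force: [-1.1, 2.0, 15.4]
width: 0.232
grip_force: 30.0
```

Run:
```python
from h import *
s=imaging.snapshot("side"); np.save("side4.npy",s,allow_pickle=True)
st=read_state();T=np.array(st["tcp_pos"]);print(T,np.round(st["orientation"],3).tolist(),st["contact_force"],st["moment"])
b=proj(s,T-[0,0,.02]);print("axis below",b)
u=int(b[0])
for v in range(int(b[1])-8,int(b[1])+14,2): print(v,edges(s,v,u-10,u+9))
```

```text
[0.57940245 0.04195624 0.06954826] [[0.991, 0.132, 0.004], [0.132, -0.991, 0.002], [0.005, -0.001, -1.0]] [-2.61056031  1.06011404 14.56758856] [0.34386167 0.45840434 0.01910316]
axis below [262.09454619 223.87643253]
215 [48, 44, 63, 97, 116, 121, 121, 121, 119, 115, 109, 103, 85, 65, 68, 94, 84, 63, 63]
217 [45, 45, 58, 88, 107, 117, 118, 120, 119, 115, 111, 104, 88, 68, 61, 74, 79, 103, 137]
219 [45, 52, 58, 82, 115, 129, 124, 114, 111, 111, 113, 114, 114, 107, 90, 94, 121, 143, 153]
221 [69, 99, 129, 146, 154, 157, 152, 130, 120, 123, 124, 123, 120, 117, 108, 106, 107, 111, 112]
223 [136, 153, 159, 161, 161, 158, 149, 130, 123, 127, 129, 128, 117, 103, 101, 103, 106, 107, 106]
225 [159, 159, 161, 162, 162, 157, 146, 125, 122, 124, 128, 126, 116, 102, 102, 106, 107, 108, 107]
227 [145, 153, 156, 158, 160, 155, 131, 112, 111, 117, 115, 111, 109, 107, 106, 107, 107, 108, 108]
229 [97, 101, 105, 112, 120, 123, 108, 108, 121, 124, 115, 108, 107, 109, 109, 109, 109, 109, 109]
231 [93, 93, 93, 92, 94, 91, 87, 86, 91, 88, 88, 91, 94, 97, 97, 102, 106, 104, 109]
233 [90, 92, 94, 93, 92, 93, 91, 86, 81, 82, 85, 84, 83, 83, 83, 82, 84, 87, 92]
235 [91, 91, 93, 90, 93, 92, 90, 87, 83, 84, 82, 82, 83, 82, 80, 82, 81, 82, 83]
```

Run:
```python
from h import *
o=[]
for n in("side3","side4"):
    s=np.load(n+".npy",allow_pickle=True).item(); o.append(cv2.resize(s["color"][190:240,240:290],(400,400),interpolation=2))
cv2.imwrite("pics/ins.png",np.hstack(o))
```

```text
(no output)
```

View pics/ins.png

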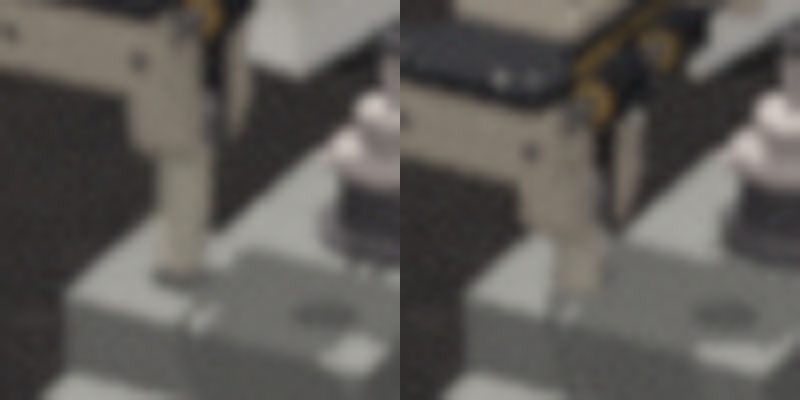

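The hover panel shows the tube end at (180,265), over the rear of the bore. The second panel shows the body entering the block at about (578,290). Force is up before the expected depth, so I release, lift and look.

Request:
apply_moves:
  rows:
    - [1, 0, 0, -0.006, 0, 0, 0]
    - [1, 0, 0, -0.008, 0, 0, 0]
    - [0.1, 0, 0, -0.008, 0, 0, 0]
    - [0.1, 0, 0, -0.008, 0, 0, 0]
    - [0.1, 0, 0, -0.008, 0, 0, 0]
    - [0.1, 0, 0, -0.008, 0, 0, 0]
    - [0.1, 0, 0, -0.008, 0, 0, 0]
    - [0.1, 0, 0, -0.008, 0, 0, 0]

```text
clock: 7.68
tcp_pos: [0.5773, 0.0396, 0.0717]
orientation: [[0.991, 0.13, -0.0], [0.13, -0.991, 0.0], [-0.0, -0.0, -1.0]]
contact_force: [0.1, -0.3, -0.1]
width: 0.451
grip_force: 0.0
```

Request:
apply_moves:
  rows:
    - [0.1, 0, 0, -0.03, 0, 0, 0]
    - [0.1, 0, 0, -0.06, 0, 0, 0]
    - [0.1, 0, 0, -0.09, 0, 0, 0]
    - [0.1, 0, 0, -0.12, 0, 0, 0]
    - [0.1, 0, 0, -0.14, 0, 0, 0]
    - [0.1, 0, 0, -0.14, 0, 0, 0]
    - [0.1, 0, 0, -0.14, 0, 0, 0]
    - [0.1, 0, 0, -0.14, 0, 0, 0]

```text
clock: 8.35
tcp_pos: [0.5767, 0.0393, 0.1549]
orientation: [[0.991, 0.13, -0.001], [0.13, -0.991, -0.0], [-0.001, 0.0, -1.0]]
contact_force: [0.2, -0.1, -0.3]
width: 0.449
grip_force: 0.0
```

Run:
```python
from h import *
st=read_state();print(st["tcp_pos"],st["width"],st["contact_force"])
s=imaging.snapshot("side"); np.save("side5.npy",s,allow_pickle=True)
print("expect top seated",proj(s,[.5776,.0395,.09]),"mouth",proj(s,[.5776,.0395,.048]),"on top",proj(s,[.5776,.0395,.118]))
cv2.imwrite("pics/rel.png",cv2.resize(s["color"][170:240,230:300],(560,560),interpolation=2))
```

```text
[0.57670301 0.03926731 0.15492939] 0.4492229226253317 [ 0.22310954 -0.06853845 -0.26576725]
expect top seated [262.94482816 212.48630394] mouth [263.00982606 224.15451603] on top [262.90041577 204.51353536]
```

View pics/rel.png

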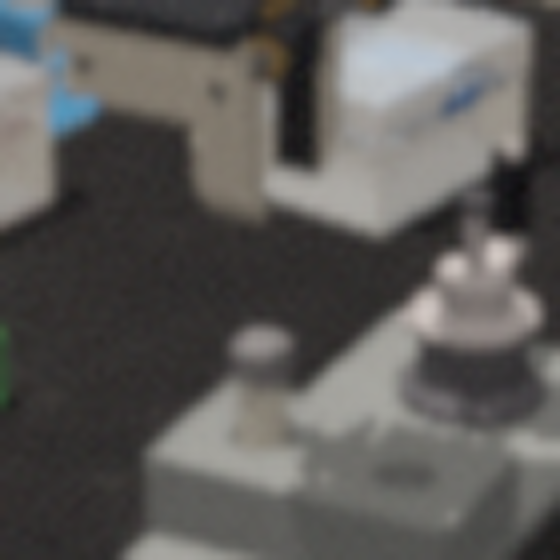

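The released view shows the tube in the far bore: cap top at (262,340), i.e. native (262.3,212), matching the seated prediction. Now tube B.

Run:
```python
from h import *
print(plan([.4308,.2031,.15],-82.5),plan([.4308,.2031,.043],-82.5))
```

```text
[-0.2052, -0.3024, 0.0082, 0.0, 0.0012, -0.0002] [-0.2049, -0.3024, 0.1866, 0.0, 0.0012, -0.0002]
```

Request:
apply_moves:
  rows:
    - [0.1, -0.036, -0.053, 0, 0, 0, 0]
    - [0.1, -0.072, -0.106, 0, 0, 0, 0]
    - [0.1, -0.108, -0.159, 0, 0, 0, 0]
    - [0.1, -0.144, -0.212, 0.008, 0, 0, 0]
    - [0.1, -0.18, -0.265, 0.008, 0, 0, 0]
    - [0.1, -0.205, -0.302, 0.03, 0, 0.001, 0]
    - [0.1, -0.205, -0.302, 0.06, 0, 0.001, 0]
    - [0.1, -0.205, -0.302, 0.06, 0, 0.001, 0]

```text
clock: 9.07
tcp_pos: [0.4282, 0.2034, 0.1171]
orientation: [[0.991, 0.135, -0.004], [0.135, -0.991, -0.002], [-0.004, 0.001, -1.0]]
contact_force: [0.2, -0.1, -0.4]
width: 0.451
grip_force: 0.0
```

Request:
apply_moves:
  rows:
    - [0.1, 0, 0, 0, 0, 0, 0]
    - [0.1, 0, 0, 0, 0, 0, 0]
    - [0.1, 0, 0, 0, 0, 0, 0]
    - [0.1, 0, 0, 0, 0, 0, 0]
    - [0.1, 0, 0, 0, 0, 0, 0]
    - [0.1, 0, 0, 0, 0, 0, 0]
    - [0.1, 0, 0, 0, 0, 0, 0]
    - [0.1, 0, 0, 0, 0, 0, 0]

```text
clock: 9.73
tcp_pos: [0.432, 0.2031, 0.1201]
orientation: [[0.992, 0.13, 0.002], [0.13, -0.992, 0.0], [0.002, 0.0, -1.0]]
contact_force: [-0.6, 0.3, 0.4]
width: 0.454
grip_force: 0.0
```

Run:
```python
from h import *
print(plan([.4308,.2031,.043],-82.5),read_state()["tcp_pos"])
```

```text
[-0.0022, -0.0002, 0.1285, 0.0, -0.0012, -0.0003] [0.43198568 0.20310819 0.12007266]
```

Request:
apply_moves:
  rows:
    - [0.1, -0.002, 0, 0.03, 0, 0, 0]
    - [0.1, -0.002, 0, 0.06, 0, 0, 0]
    - [0.1, -0.002, 0, 0.09, 0, 0, 0]
    - [0.1, -0.002, 0, 0.115, 0, 0, 0]
    - [0.1, -0.002, 0, 0.128, 0, 0, 0]
    - [0.1, -0.002, 0, 0.128, 0, 0, 0]
    - [0.1, -0.002, 0, 0.128, 0, 0, 0]
    - [1, -0.002, 0, 0.128, 0, 0, 0]

```text
clock: 10.4
tcp_pos: [0.4313, 0.2036, 0.0439]
orientation: [[0.991, 0.131, 0.003], [0.131, -0.991, 0.001], [0.003, -0.0, -1.0]]
contact_force: [0.1, 0.3, 0.3]
width: 0.413
grip_force: 0.0
```

Request:
apply_moves:
  rows:
    - [1, 0, 0, 0, 0, 0, 0]
    - [1, 0, 0, 0, 0, 0, 0]
    - [1, 0, 0, 0, 0, 0, 0]
    - [1, 0, 0, 0, 0, 0, 0]
    - [1, 0, 0, 0, 0, 0, 0]
    - [1, 0, 0, 0, 0, 0, 0]
    - [1, 0, 0, 0, 0, 0, 0]
    - [1, 0, 0, 0, 0, 0, 0]

```text
clock: 11.07
tcp_pos: [0.4314, 0.2033, 0.0437]
orientation: [[0.991, 0.13, 0.003], [0.13, -0.991, 0.0], [0.003, -0.0, -1.0]]
contact_force: [-1.1, -0.5, 6.0]
width: 0.23
grip_force: 30.0
```

Run:
```python
from h import *
print(plan([.5148,.0313,.16],-82.5),plan([.4308,.2031,.16],-82.5),read_state()["tcp_pos"])
```

```text
[0.101, 0.3024, -0.1936, -0.0, -0.0018, -0.0001] [-0.0004, 0.0003, -0.1939, -0.0, -0.0018, -0.0001] [0.43136548 0.20334322 0.04365265]
```

Request:
apply_moves:
  rows:
    - [1, 0, 0, -0.06, 0, 0, 0]
    - [1, 0, 0, -0.12, 0, 0, 0]
    - [1, 0, 0.02, -0.175, 0, 0, 0]
    - [1, 0.02, 0.08, -0.194, 0, 0, 0]
    - [1, 0.04, 0.14, -0.194, 0, -0.002, 0]
    - [1, 0.06, 0.2, -0.194, 0, -0.002, 0]
    - [1, 0.08, 0.26, -0.194, 0, -0.002, 0]
    - [1, 0.101, 0.302, -0.194, 0, -0.002, 0]

```text
clock: 11.73
tcp_pos: [0.5146, 0.0269, 0.1594]
orientation: [[0.992, 0.127, -0.002], [0.127, -0.992, -0.002], [-0.002, 0.002, -1.0]]
contact_force: [-0.4, 0.2, -0.6]
width: 0.229
grip_force: 30.0
```

Request:
apply_moves:
  rows:
    - [1, 0, 0, 0, 0, 0, 0]
    - [1, 0, 0, 0.03, 0, 0, 0]
    - [1, 0, 0, 0.06, 0, 0, 0]
    - [1, 0, 0, 0.08, 0, 0, 0]
    - [1, 0, 0, 0.08, 0, 0, 0]
    - [1, 0, 0, 0.08, 0, 0, 0]
    - [1, 0, 0, 0.08, 0, 0, 0]
    - [1, 0, 0, 0.08, 0, 0, 0]

```text
clock: 12.4
tcp_pos: [0.5149, 0.0318, 0.1125]
orientation: [[0.991, 0.131, 0.0], [0.131, -0.991, -0.0], [0.0, 0.0, -1.0]]
contact_force: [0.3, 0.3, -0.4]
width: 0.23
grip_force: 30.0
```

Run:
```python
from h import *
s=imaging.snapshot("side"); np.save("side6.npy",s,allow_pickle=True)
st=read_state();T=np.array(st["tcp_pos"]);print(T,np.round(st["orientation"],3).tolist(),st["contact_force"])
print(plan([.5148,.0313,.107],-82.5))
b=proj(s,T-[0,0,.0437]);print("bottom",b)
u=int(b[0])
for v in range(int(b[1])-9,int(b[1])+5): print(v,edges(s,v,u-9,u+8))
```

```text
[0.51492607 0.03165829 0.11255052] [[0.991, 0.131, 0.0], [0.131, -0.991, -0.0], [0.0, 0.0, -1.0]] [-0.40269158  0.21530409 -1.12382678]
[-0.0003, 0.0006, 0.0093, 0.0002, -0.0001, 0.0001]
bottom [280.7924064  223.04289544]
214 [60, 91, 121, 148, 159, 160, 152, 130, 125, 126, 128, 127, 116, 89, 65, 61, 70]
215 [100, 134, 152, 160, 163, 163, 153, 133, 124, 128, 131, 128, 117, 87, 62, 58, 58]
216 [138, 158, 163, 165, 164, 163, 154, 133, 124, 129, 131, 128, 116, 89, 64, 58, 56]
217 [158, 164, 166, 164, 166, 164, 155, 134, 127, 129, 131, 128, 116, 88, 64, 61, 58]
218 [164, 164, 165, 165, 166, 166, 156, 135, 127, 130, 130, 128, 116, 93, 76, 70, 64]
219 [164, 164, 166, 166, 166, 164, 156, 137, 127, 129, 130, 128, 119, 108, 102, 90, 83]
220 [163, 164, 165, 166, 165, 164, 157, 142, 132, 129, 129, 127, 119, 114, 113, 109, 106]
221 [164, 163, 163, 163, 164, 164, 157, 145, 134, 131, 131, 125, 115, 104, 104, 109, 110]
222 [162, 162, 163, 163, 163, 163, 158, 147, 133, 130, 131, 126, 119, 108, 105, 104, 102]
223 [161, 163, 163, 164, 163, 164, 160, 150, 139, 134, 135, 134, 136, 140, 141, 133, 127]
224 [159, 163, 164, 165, 166, 164, 164, 158, 150, 148, 146, 149, 154, 159, 160, 157, 152]
225 [160, 164, 164, 164, 165, 165, 165, 164, 160, 159, 158, 161, 163, 164, 165, 163, 159]
226 [164, 165, 165, 164, 163, 164, 162, 160, 159, 157, 158, 159, 162, 160, 158, 160, 152]
227 [163, 164, 165, 166, 165, 160, 153, 141, 136, 133, 136, 141, 138, 138, 138, 138, 135]
```

Request:
apply_moves:
  rows:
    - [1, 0.002, 0.001, 0.008, 0, 0, 0]
    - [1, 0.002, 0.001, 0.016, 0, 0, 0]
    - [1, 0.002, 0.001, 0.024, 0, 0, 0]
    - [1, 0.002, 0.001, 0.032, 0, 0, 0]
    - [1, 0.002, 0.001, 0.04, 0, 0, 0]
    - [1, 0.002, 0.001, 0.047, 0, 0, 0]
    - [1, 0.002, 0.001, 0.052, 0, 0, 0]
    - [1, 0.002, 0.001, 0.052, 0, 0, 0]

```text
clock: 13.12
tcp_pos: [0.5148, 0.0309, 0.0796]
orientation: [[0.991, 0.131, -0.003], [0.131, -0.991, -0.0], [-0.003, -0.0, -1.0]]
contact_force: [-0.0, 0.3, -0.5]
width: 0.231
grip_force: 30.0
```

Request:
apply_moves:
  rows:
    - [1, 0, 0, 0.005, 0, 0, 0]
    - [1, 0, 0, 0.01, 0, 0, 0]
    - [1, 0, 0, 0.015, 0, 0, 0]
    - [1, 0, 0, 0.02, 0, 0, 0]
    - [1, 0, 0, 0.024, 0, 0, 0]
    - [1, 0, 0, 0.024, 0, 0, 0]
    - [1, 0, 0, 0.024, 0, 0, 0]
    - [1, 0, 0, 0.024, 0, 0, 0]

```text
clock: 13.78
tcp_pos: [0.5155, 0.031, 0.0661]
orientation: [[0.991, 0.13, -0.001], [0.13, -0.991, -0.0], [-0.001, -0.0, -1.0]]
contact_force: [0.3, 0.5, -1.5]
width: 0.228
grip_force: 30.0
```

No contact yet, so I go a little lower, then release.

Request:
apply_moves:
  rows:
    - [1, 0, 0, 0.003, 0, 0, 0]
    - [1, 0, 0, 0.006, 0, 0, 0]
    - [1, 0, 0, 0.006, 0, 0, 0]
    - [1, 0, 0, 0.006, 0, 0, 0]
    - [0.1, 0, 0, 0.006, 0, 0, 0]
    - [0.1, 0, 0, 0.006, 0, 0, 0]
    - [0.1, 0, 0, 0.006, 0, 0, 0]
    - [0.1, 0, 0, 0.006, 0, 0, 0]

```text
clock: 14.45
tcp_pos: [0.5152, 0.0308, 0.0622]
orientation: [[0.991, 0.13, -0.002], [0.13, -0.991, -0.0], [-0.002, -0.0, -1.0]]
contact_force: [0.2, -0.7, -0.9]
width: 0.437
grip_force: 0.0
```

Request:
apply_moves:
  rows:
    - [0.1, 0, 0, 0, 0, 0, 0]
    - [0.1, 0, 0, 0, 0, 0, 0]
    - [0.1, 0, 0, -0.03, 0, 0, 0]
    - [0.1, 0, 0, -0.07, 0, 0, 0]
    - [0.1, 0, 0, -0.12, 0, 0, 0]
    - [0.1, 0, 0, -0.17, 0, 0, 0]
    - [0.1, 0, 0, -0.2, 0, 0, 0]
    - [0.1, 0, 0, -0.2, 0, 0, 0]

```text
clock: 15.12
tcp_pos: [0.5183, 0.0315, 0.1864]
orientation: [[0.991, 0.13, 0.005], [0.13, -0.991, -0.001], [0.005, 0.001, -1.0]]
contact_force: [-0.1, 1.1, -0.1]
width: 0.45
grip_force: 0.0
```

Run:
```python
from h import *
st=read_state();print(st["tcp_pos"],st["width"],st["contact_force"])
s=imaging.snapshot("side"); np.save("side7.npy",s,allow_pickle=True)
t=imaging.snapshot("top"); np.save("top7.npy",t,allow_pickle=True)
for b in([.5776,.0395,.09],[.5148,.0313,.09]): print(proj(s,b)-[.9,.2],proj(t,b))
T0=np.load("top.npy",allow_pickle=True).item(); S0=np.load("side.npy",allow_pickle=True).item()
bx=[.563,-.0935,.08]; u,v=proj(T0,bx).astype(int); a,c=proj(S0,bx).astype(int); print("origins",u-20,v-20,a-25,c-25)
o=np.hstack([cv2.resize(s["color"][185:245,240:300],(400,400),interpolation=2),cv2.resize(S0["color"][c-25:c+25,a-25:a+25],(400,400),interpolation=2)])
cv2.imwrite("pics/rel2.png",o)
# crank grip: dark points by depth at z>.066
for n,q in(("top",T0),("side",S0)):
    P=cloud(q); m=(P[...,2]>.07)&(P[...,2]<.115)&(np.hypot(P[...,0]-.563,P[...,1]+.0935)<.065)
    d=cv2.cvtColor(q["color"],cv2.COLOR_BGR2GRAY)
    r=np.hypot(P[...,0]-.563,P[...,1]+.0935); k=m&(r>.03); vv,uu=np.nonzero(k)
    print(n,k.sum(),np.median(P[k],0).round(4),"px",uu.mean(),vv.mean())
    dk=(d<60)&k; print("  dark",dk.sum(),np.median(P[dk],0).round(4) if dk.any() else "")
```

```text
[0.51832931 0.03149299 0.1863624 ] 0.45009656695335915 [-0.13321987  1.07834512 -0.10175292]
[262.04482816 212.28630394] [277.40119065 194.38112617]
[280.09337559 216.80507263] [280.41016096 213.95515323]
origins 299 178 264 176
top 45 [ 0.5713 -0.1358  0.105 ] px 333.46666666666664 194.33333333333334
  dark 21 [ 0.5706 -0.1331  0.1045]
side 57 [ 0.5723 -0.1285  0.0969] px 293.1929824561403 193.05263157894737
  dark 40 [ 0.5714 -0.128   0.0929]
```

View pics/rel2.png

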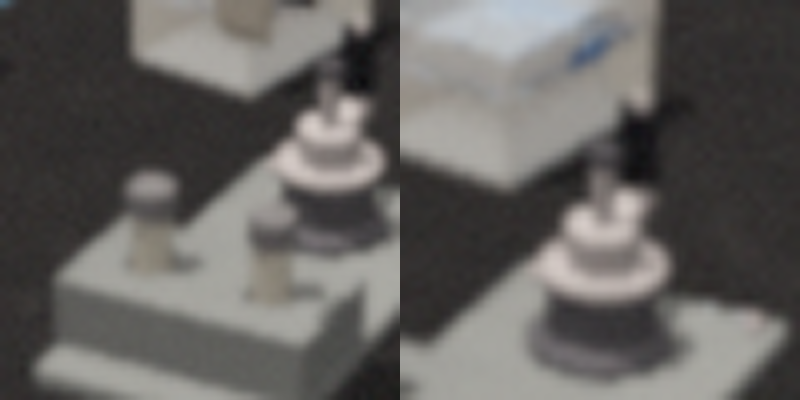

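Both tubes stand at the same height in their bores: cap tops at (152,185) and (271,215) in the left panel, about where predicted. The right panel shows the crank's black grip at (640,140), with the bolt beside it at (600,160).

Run:
```python
from h import *
st=read_state();print(np.round(st["qpos"],1))
for yw in (8,): print(plan([.571,-.137,.19],yw),plan([.571,-.137,.15],yw))
```

```text
[  34.    23.4  -49.4  109.7   21.3   56.4 -107.7]
[0.0547, 0.2889, -0.0117, 0.0003, 0.0005, -1.0059] [0.0547, 0.2889, 0.0549, 0.0003, 0.0005, -1.0059]
```

Request:
apply_moves:
  rows:
    - [0.1, 0.01, 0.04, 0, 0, 0, 0.07]
    - [0.1, 0.02, 0.08, 0, 0, 0, 0.14]
    - [0.1, 0.03, 0.12, 0, 0, 0, 0.21]
    - [0.1, 0.04, 0.16, 0, 0, 0, 0.28]
    - [0.1, 0.05, 0.2, 0, 0, 0, 0.35]
    - [0.1, 0.055, 0.24, 0, 0, 0, 0.42]
    - [0.1, 0.055, 0.28, 0, 0, 0, 0.49]
    - [0.1, 0.055, 0.289, 0, 0, 0, 0.56]

```text
clock: 15.88
tcp_pos: [0.5697, -0.1423, 0.1798]
orientation: [[0.725, -0.689, -0.005], [-0.689, -0.725, -0.002], [-0.002, 0.005, -1.0]]
contact_force: [-0.2, -0.8, 0.1]
width: 0.45
grip_force: 0.0
```

Run:
```python
from h import *
st=read_state();print(np.round(st["qpos"],1)); print(plan([.571,-.137,.14],-172))
```

```text
[  37.1   27.1  -33.7  100.3   17.5   58.2 -136.6]
[-0.0043, -0.0082, 0.0663, 0.0035, 0.0004, 0.4273]
```

Joint 7 runs the wrong way, so I turn back the other way.

Request:
apply_moves:
  rows:
    - [0.1, 0, 0, 0, 0, 0, -0.078]
    - [0.1, 0, 0, 0, 0, 0, -0.156]
    - [0.1, 0, 0, 0, 0, 0, -0.234]
    - [0.1, 0, 0, 0, 0, 0, -0.312]
    - [0.1, 0, 0, 0, 0, 0, -0.39]
    - [0.1, 0, 0, 0, 0, 0, -0.468]
    - [0.1, 0, 0, 0, 0, 0, -0.546]
    - [0.1, 0, 0, 0, 0, 0, -0.624]

```text
clock: 16.55
tcp_pos: [0.5696, -0.1366, 0.1802]
orientation: [[0.972, 0.235, -0.005], [0.235, -0.972, 0.001], [-0.004, -0.002, -1.0]]
contact_force: [0.6, 0.5, -0.2]
width: 0.454
grip_force: 0.0
```

Request:
apply_moves:
  rows:
    - [0.1, 0, 0, 0, 0, 0, -0.078]
    - [0.1, 0, 0, 0, 0, 0, -0.156]
    - [0.1, 0, 0, 0, 0, 0, -0.234]
    - [0.1, 0, 0, 0, 0, 0, -0.312]
    - [0.1, 0, 0, 0, 0, 0, -0.39]
    - [0.1, 0, 0, 0, 0, 0, -0.468]
    - [0.1, 0, 0, 0, 0, 0, -0.546]
    - [0.1, 0, 0, 0, 0, 0, -0.624]

```text
clock: 17.22
tcp_pos: [0.5697, -0.1365, 0.1803]
orientation: [[0.346, 0.938, -0.005], [0.938, -0.346, 0.001], [-0.001, -0.005, -1.0]]
contact_force: [0.1, 0.3, -1.2]
width: 0.452
grip_force: 0.0
```

Run:
```python
from h import *
st=read_state();print(np.round(st["qpos"],1)); print(plan([.571,-.137,.13],-15))
```

```text
[ 53.2  35.9 -58.9  99.9  33.8  64.2 -36.6]
[0.0, 0.0027, 0.0838, -0.0029, 0.0004, -0.058]
```

Request:
apply_moves:
  rows:
    - [0.1, 0, 0.003, 0.03, -0.003, 0, -0.058]
    - [0.1, 0, 0.003, 0.06, -0.003, 0, -0.058]
    - [0.1, 0, 0.003, 0.08, -0.003, 0, -0.058]
    - [0.1, 0, 0.003, 0.08, -0.003, 0, -0.058]
    - [0.1, 0, 0.003, 0.08, -0.003, 0, -0.058]
    - [0.1, 0, 0.003, 0.08, -0.003, 0, -0.058]
    - [0.1, 0, 0.003, 0.08, -0.003, 0, -0.058]
    - [0.1, 0, 0.003, 0.08, -0.003, 0, -0.058]

```text
clock: 17.88
tcp_pos: [0.5732, -0.1373, 0.1353]
orientation: [[0.265, 0.964, 0.004], [0.964, -0.265, -0.002], [-0.001, 0.005, -1.0]]
contact_force: [0.0, -0.8, 0.4]
width: 0.449
grip_force: 0.0
```

Run:
```python
from h import *
st=read_state();print(st["tcp_pos"],np.round(st["orientation"],3).tolist()); print(plan([.571,-.137,.073],-15))
```

```text
[ 0.57319384 -0.13729726  0.13532037] [[0.265, 0.964, 0.004], [0.964, -0.265, -0.002], [-0.001, 0.005, -1.0]]
[-0.0004, -0.0042, 0.1038, 0.0031, 0.0006, -0.0041]
```

Request:
apply_moves:
  rows:
    - [0.1, 0, -0.002, 0.015, 0, 0, 0]
    - [0.1, 0, -0.002, 0.03, 0, 0, 0]
    - [0.1, 0, -0.002, 0.05, 0, 0, 0]
    - [0.1, 0, -0.002, 0.07, 0, 0, 0]
    - [0.1, 0, -0.002, 0.09, 0, 0, 0]
    - [0.1, 0, -0.002, 0.102, 0, 0, 0]
    - [0.1, 0, -0.002, 0.102, 0, 0, 0]
    - [0.1, 0, -0.002, 0.102, 0, 0, 0]

```text
clock: 18.55
tcp_pos: [0.5711, -0.1368, 0.0724]
orientation: [[0.265, 0.964, 0.002], [0.964, -0.265, -0.001], [-0.0, 0.002, -1.0]]
contact_force: [-0.1, 1.0, 0.5]
width: 0.449
grip_force: 0.0
```

Request:
apply_moves:
  rows:
    - [0.1, 0, 0, 0, 0, 0, 0]
    - [0.1, 0, 0, 0, 0, 0, 0]
    - [1, 0, 0, 0, 0, 0, 0]
    - [1, 0, 0, 0, 0, 0, 0]
    - [1, 0, 0, 0, 0, 0, 0]
    - [1, 0, 0, 0, 0, 0, 0]
    - [1, 0, 0, 0, 0, 0, 0]
    - [1, 0, 0, 0, 0, 0, 0]

```text
clock: 19.22
tcp_pos: [0.5719, -0.1375, 0.0735]
orientation: [[0.265, 0.964, 0.004], [0.964, -0.265, -0.002], [-0.001, 0.004, -1.0]]
contact_force: [-0.3, -0.5, 2.8]
width: 0.197
grip_force: 30.0
```

Run:
```python
from h import *
st=read_state();print(st["tcp_pos"],st["width"]*92,st["grip_force"],st["contact_force"],np.round(st["qpos"],1),np.round(st["orientation"],3).tolist())
s=imaging.snapshot("side"); np.save("side8.npy",s,allow_pickle=True)
t=imaging.snapshot("top"); cv2.imwrite("pics/g_top.png",t["color"])
c=proj(s,[.565,-.1,.09]).astype(int)
cv2.imwrite("pics/grip.png",cv2.resize(s["color"][c[1]-30:c[1]+30,c[0]-30:c[0]+30],(480,480),interpolation=2)); print(c-30)
T=np.array(st["tcp_pos"])
```

```text
[ 0.57188639 -0.13747048  0.07354862] 18.14868382048353 29.96268225746462 [-0.27032535 -0.52676075  2.80608098] [ 49.4  43.4 -53.3 104.   42.5  54.9 -37.9] [[0.265, 0.964, 0.004], [0.964, -0.265, -0.002], [-0.001, 0.004, -1.0]]
[260 167]
```

View pics/grip.png

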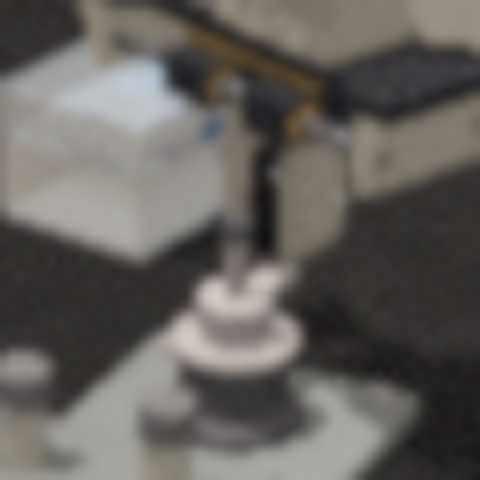

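The fingers hold the grip: a finger at (310,200) hides it, the bolt stands at (235,240), and the width is 18 mm. Now the backward arc.

```bash
cat >> h.py <<'E'
C=np.array([.563,-.0935]); RAD=.045
def arc(f0,f1,n=8,p0=None):
    R=np.array(read_state()["orientation"]); f=np.radians(np.linspace(f0,f1,n+1)); P=C+RAD*np.c_[np.cos(f),np.sin(f)]
    for d in P[1:]-P[0]: print((R.T@[*d,0]/.6).round(4)[:2].tolist(),end=" ")
    print()
def phi():
    p=np.array(read_state()["tcp_pos"][:2])-C; return np.degrees(np.arctan2(p[1],p[0])).round(1),np.hypot(*p).round(4)
def bolt():
    for n in("side","top"):
        s=imaging.snapshot(n);P=cloud(s); r=np.hypot(P[...,0]-C[0],P[...,1]-C[1]); m=(r<.011)&(P[...,2]>.07)&(P[...,2]<.125)
        z=P[...,2][m]; print(n,m.sum(),np.sort(z)[-12:].round(3))
E
python3 - <<'E'
from h import *
print(phi()); bolt(); arc(-78.6,-36); s=np.load("side.npy",allow_pickle=True).item();P=cloud(s)
r=np.hypot(P[...,0]-C[0],P[...,1]-C[1]); m=(r<.011)&(P[...,2]>.07)&(P[...,2]<.125); print(np.sort(P[...,2][m])[-20:].round(3))
E
```

```text
(np.float64(-78.6), np.float64(0.0448))
side 45 [0.102 0.105 0.105 0.106 0.106 0.107 0.107 0.108 0.108 0.109 0.109 0.109]
top 35 [0.103 0.104 0.104 0.104 0.105 0.105 0.105 0.107 0.108 0.109 0.11  0.111]
[0.0034, 0.0061] [0.0074, 0.0118] [0.0119, 0.0171] [0.0168, 0.022] [0.0222, 0.0264] [0.028, 0.0303] [0.0341, 0.0336] [0.0405, 0.0364] 
[0.094 0.094 0.096 0.098 0.098 0.098 0.102 0.103 0.103 0.104 0.105 0.105
 0.106 0.106 0.107 0.107 0.108 0.108 0.109 0.11 ]
```

Request:
apply_moves:
  rows:
    - [1, 0.0034, 0.0061, 0, 0, 0, 0]
    - [1, 0.0074, 0.0118, 0, 0, 0, 0]
    - [1, 0.0119, 0.0171, 0, 0, 0, 0]
    - [1, 0.0168, 0.022, 0, 0, 0, 0]
    - [1, 0.0222, 0.0264, 0, 0, 0, 0]
    - [1, 0.028, 0.0303, 0, 0, 0, 0]
    - [1, 0.0341, 0.0336, 0, 0, 0, 0]
    - [1, 0.0405, 0.0364, 0, 0, 0, 0]

```text
clock: 20.08
tcp_pos: [0.6009, -0.12, 0.0736]
orientation: [[0.266, 0.964, 0.006], [0.964, -0.266, -0.002], [-0.001, 0.006, -1.0]]
contact_force: [4.4, -4.4, 1.6]
width: 0.203
grip_force: 30.0
```

Run:
```python
from h import *
st=read_state();print(phi(),st["contact_force"],st["width"]); bolt(); print(phi()); arc(-36,-20)
```

```text
(np.float64(-35.0), np.float64(0.0462)) [ 4.37103879 -4.42357042  1.57120249] 0.203467792419301
side 43 [0.102 0.102 0.103 0.103 0.104 0.105 0.106 0.106 0.107 0.107 0.109 0.109]
top 0 []
(np.float64(-33.5), np.float64(0.0463))
[0.0025, 0.0009] [0.005, 0.0017] [0.0075, 0.0024] [0.01, 0.003] [0.0126, 0.0035] [0.0152, 0.004] [0.0178, 0.0043] [0.0204, 0.0046]
```

Request:
apply_moves:
  rows:
    - [1, 0.0025, 0.0009, 0, 0, 0, 0]
    - [1, 0.005, 0.0017, 0, 0, 0, 0]
    - [1, 0.0075, 0.0024, 0, 0, 0, 0]
    - [1, 0.01, 0.003, 0, 0, 0, 0]
    - [1, 0.0126, 0.0035, 0, 0, 0, 0]
    - [1, 0.0152, 0.004, 0, 0, 0, 0]
    - [1, 0.0178, 0.0043, 0, 0, 0, 0]
    - [1, 0.0204, 0.0046, 0, 0, 0, 0]

```text
clock: 20.85
tcp_pos: [0.6072, -0.1084, 0.0736]
orientation: [[0.265, 0.964, 0.007], [0.964, -0.265, -0.001], [0.0, 0.007, -1.0]]
contact_force: [6.3, -4.0, 0.4]
width: 0.2
grip_force: 29.9
```

Run:
```python
from h import *
bolt(); st=read_state();print(phi(),st["contact_force"],st["width"],st["tcp_pos"]); arc(-20,-5)
```

```text
side 37 [0.091 0.094 0.096 0.096 0.097 0.097 0.1   0.1   0.1   0.1   0.101 0.103]
top 0 []
(np.float64(-18.0), np.float64(0.0466)) [ 6.06865397 -2.65618485  0.14581163] 0.2018431272444087 [ 0.60736179 -0.10792647  0.07360224]
[0.0024, 0.0002] [0.0049, 0.0002] [0.0074, 0.0002] [0.0098, 0.0002] [0.0123, -0.0] [0.0147, -0.0002] [0.0171, -0.0006] [0.0196, -0.001]
```

Run:
```python
from h import *
s8=np.load("side8.npy",allow_pickle=True).item(); s=imaging.snapshot("side"); np.save("side9.npy",s,allow_pickle=True)
for z in(.108,.098): print(z,proj(s,[*C,z])-[.9,.2])
u=int(proj(s,[*C,.1])[0]-.9)
for q in(s8,s):
    P=cloud(q); g=cv2.cvtColor(q["color"],cv2.COLOR_BGR2GRAY)
    for v in range(186,205): print(v,g[v,u-4:u+6].tolist(),P[v,u-2:u+4,1].round(2).tolist())
    print()
bolt();print(phi())
```

```text
0.108 [289.07745357 193.63214952]
0.098 [289.00278688 196.33720123]
186 [143, 140, 127, 119, 117, 110, 78, 42, 32, 51] [-0.29, -0.13, -0.14, -0.13, -0.14, -0.14]
187 [147, 145, 136, 123, 116, 107, 72, 38, 41, 67] [-0.29, -0.13, -0.13, -0.13, -0.13, -0.13]
188 [150, 149, 142, 126, 117, 108, 70, 38, 56, 91] [-0.29, -0.14, -0.13, -0.13, -0.13, -0.13]
189 [152, 151, 142, 124, 116, 107, 71, 36, 49, 85] [-0.28, -0.13, -0.13, -0.13, -0.13, -0.13]
190 [153, 151, 143, 126, 115, 101, 67, 35, 32, 67] [-0.28, -0.14, -0.13, -0.13, -0.13, -0.12]
191 [153, 151, 142, 124, 113, 95, 61, 27, 26, 59] [-0.29, -0.13, -0.13, -0.13, -0.13, -0.13]
192 [151, 146, 135, 122, 113, 95, 60, 29, 28, 58] [-0.28, -0.13, -0.14, -0.13, -0.13, -0.13]
193 [145, 127, 111, 110, 109, 95, 63, 31, 26, 58] [-0.28, -0.13, -0.1, -0.13, -0.13, -0.12]
194 [117, 89, 80, 98, 102, 94, 65, 32, 25, 56] [-0.09, -0.09, -0.09, -0.09, -0.09, -0.13]
195 [82, 58, 63, 77, 84, 77, 57, 27, 25, 57] [-0.09, -0.08, -0.08, -0.09, -0.09, -0.13]
196 [44, 36, 52, 68, 72, 66, 45, 26, 20, 57] [-0.26, -0.08, -0.08, -0.09, -0.14, -0.12]
197 [33, 37, 57, 8
[... 1922 characters left out ...]
-0.25, -0.26]
199 [79, 67, 63, 76, 80, 66, 54, 48, 49, 50] [-0.24, -0.09, -0.09, -0.09, -0.24, -0.25]
200 [72, 58, 63, 90, 99, 86, 63, 50, 47, 52] [-0.23, -0.09, -0.09, -0.09, -0.24, -0.24]
201 [105, 84, 84, 102, 109, 100, 84, 66, 55, 51] [-0.22, -0.09, -0.09, -0.09, -0.23, -0.24]
202 [136, 125, 120, 114, 114, 117, 120, 103, 75, 55] [-0.09, -0.09, -0.09, -0.1, -0.11, -0.11]
203 [161, 153, 139, 125, 122, 132, 138, 127, 103, 70] [-0.09, -0.08, -0.08, -0.09, -0.1, -0.1]
204 [172, 176, 165, 148, 139, 141, 147, 140, 118, 80] [-0.08, -0.09, -0.09, -0.09, -0.09, -0.09]

side 36 [0.093 0.094 0.095 0.096 0.096 0.096 0.098 0.098 0.099 0.1   0.101 0.102]
top 0 []
(np.float64(-18.0), np.float64(0.0466))
```

The bolt head's lower edge moved from row ~196 to ~198.3 and its first depth row from 194 to about 196.5. That is about 10 mm down, so the bolt has dropped. Now forward, with the circle centre refined to (.565,-.093).

```bash
sed -i 's/^C=.*/C=np.array([.565,-.093]); RAD=.045/' h.py
python3 - <<'E'
from h import *
R=np.array(read_state()["orientation"]); cmd=np.array([.6053,-.1089])
f=np.radians(np.linspace(-19.4,-397,57)); P=C+RAD*np.c_[np.cos(f),np.sin(f)]
for k in range(7):
    for p in P[8*k+1:8*k+9]: print((R.T@[*(p-cmd),0]/.6).round(3)[:2].tolist(),end=" ")
    print(); cmd=P[8*k+8]
E
```

```text
[-0.006, 0.002] [-0.015, -0.0] [-0.023, -0.003] [-0.031, -0.008] [-0.038, -0.012] [-0.045, -0.018] [-0.051, -0.025] [-0.056, -0.032] 
[-0.004, -0.008] [-0.008, -0.016] [-0.01, -0.024] [-0.011, -0.033] [-0.011, -0.042] [-0.011, -0.051] [-0.009, -0.059] [-0.006, -0.068] 
[0.004, -0.008] [0.008, -0.015] [0.014, -0.022] [0.02, -0.029] [0.027, -0.034] [0.035, -0.038] [0.043, -0.042] [0.051, -0.045] 
[0.009, -0.002] [0.017, -0.002] [0.026, -0.002] [0.035, -0.0] [0.043, 0.002] [0.052, 0.006] [0.059, 0.01] [0.066, 0.015] 
[0.006, 0.006] [0.012, 0.013] [0.017, 0.02] [0.021, 0.028] [0.024, 0.036] [0.026, 0.045] [0.027, 0.054] [0.027, 0.063] 
[-0.001, 0.009] [-0.003, 0.017] [-0.006, 0.026] [-0.01, 0.033] [-0.015, 0.041] [-0.021, 0.047] [-0.028, 0.053] [-0.035, 0.058] 
[-0.008, 0.004] [-0.016, 0.008] [-0.024, 0.01] [-0.033, 0.011] [-0.042, 0.012] [-0.051, 0.011] [-0.059, 0.009] [-0.068, 0.006]
```

Request:
apply_moves:
  rows:
    - [1, -0.006, 0.002, 0, 0, 0, 0]
    - [1, -0.015, 0, 0, 0, 0, 0]
    - [1, -0.023, -0.003, 0, 0, 0, 0]
    - [1, -0.031, -0.008, 0, 0, 0, 0]
    - [1, -0.038, -0.012, 0, 0, 0, 0]
    - [1, -0.045, -0.018, 0, 0, 0, 0]
    - [1, -0.051, -0.025, 0, 0, 0, 0]
    - [1, -0.056, -0.032, 0, 0, 0, 0]

```text
clock: 21.77
tcp_pos: [0.5767, -0.1365, 0.0735]
orientation: [[0.266, 0.964, 0.002], [0.964, -0.266, -0.002], [-0.001, 0.003, -1.0]]
contact_force: [0.8, -1.0, 6.7]
width: 0.201
grip_force: 30.0
```

Request:
apply_moves:
  rows:
    - [1, -0.004, -0.008, 0, 0, 0, 0]
    - [1, -0.008, -0.016, 0, 0, 0, 0]
    - [1, -0.01, -0.024, 0, 0, 0, 0]
    - [1, -0.011, -0.033, 0, 0, 0, 0]
    - [1, -0.011, -0.042, 0, 0, 0, 0]
    - [1, -0.011, -0.051, 0, 0, 0, 0]
    - [1, -0.009, -0.059, 0, 0, 0, 0]
    - [1, -0.006, -0.068, 0, 0, 0, 0]

```text
clock: 22.43
tcp_pos: [0.5366, -0.1279, 0.0734]
orientation: [[0.265, 0.964, 0.003], [0.964, -0.265, -0.001], [-0.0, 0.003, -1.0]]
contact_force: [1.7, 0.3, 5.9]
width: 0.201
grip_force: 30.0
```

Run:
```python
from h import *
bolt();st=read_state();print(phi(),st["contact_force"],st["width"],np.round(st["qpos"],1),np.round(st["orientation"],3).tolist())
```

```text
side 31 [0.088 0.09  0.091 0.093 0.093 0.096 0.096 0.096 0.096 0.097 0.097 0.098]
top 29 [0.092 0.092 0.093 0.094 0.094 0.094 0.094 0.095 0.095 0.097 0.097 0.099]
(np.float64(-130.8), np.float64(0.045)) [-0.59610264  1.73111431  7.49371114] 0.19854327434027735 [ 51.5  40.8 -54.4 109.2  42.1  52.5 -39.2] [[0.264, 0.964, 0.001], [0.964, -0.264, -0.001], [-0.0, 0.001, -1.0]]
```

Request:
apply_moves:
  rows:
    - [1, 0.004, -0.008, 0, 0, 0, 0]
    - [1, 0.008, -0.015, 0, 0, 0, 0]
    - [1, 0.014, -0.022, 0, 0, 0, 0]
    - [1, 0.02, -0.029, 0, 0, 0, 0]
    - [1, 0.027, -0.034, 0, 0, 0, 0]
    - [1, 0.035, -0.038, 0, 0, 0, 0]
    - [1, 0.043, -0.042, 0, 0, 0, 0]
    - [1, 0.051, -0.045, 0, 0, 0, 0]

```text
clock: 23.2
tcp_pos: [0.5199, -0.0918, 0.0734]
orientation: [[0.265, 0.964, 0.005], [0.964, -0.265, -0.002], [-0.001, 0.005, -1.0]]
contact_force: [6.0, -0.7, 5.6]
width: 0.199
grip_force: 30.0
```

Request:
apply_moves:
  rows:
    - [1, 0.009, -0.002, 0, 0, 0, 0]
    - [1, 0.017, -0.002, 0, 0, 0, 0]
    - [1, 0.026, -0.002, 0, 0, 0, 0]
    - [1, 0.035, 0, 0, 0, 0, 0]
    - [1, 0.043, 0.002, 0, 0, 0, 0]
    - [1, 0.052, 0.006, 0, 0, 0, 0]
    - [1, 0.059, 0.01, 0, 0, 0, 0]
    - [1, 0.066, 0.015, 0, 0, 0, 0]

```text
clock: 23.87
tcp_pos: [0.538, -0.0569, 0.0734]
orientation: [[0.266, 0.964, 0.002], [0.964, -0.266, -0.004], [-0.003, 0.003, -1.0]]
contact_force: [0.8, -3.4, 10.7]
width: 0.197
grip_force: 30.1
```

Run:
```python
from h import *
st=read_state();print(phi(),st["contact_force"],st["width"],st["tcp_pos"])
```

```text
(np.float64(126.8), np.float64(0.0451)) [ 0.78669071 -3.41514189 10.71240569] 0.19695139640884016 [ 0.53798936 -0.0568997   0.07337831]
```

Tracking well, so on with the rest.

Request:
apply_moves:
  rows:
    - [1, 0.006, 0.006, 0, 0, 0, 0]
    - [1, 0.012, 0.013, 0, 0, 0, 0]
    - [1, 0.017, 0.02, 0, 0, 0, 0]
    - [1, 0.021, 0.028, 0, 0, 0, 0]
    - [1, 0.024, 0.036, 0, 0, 0, 0]
    - [1, 0.026, 0.045, 0, 0, 0, 0]
    - [1, 0.027, 0.054, 0, 0, 0, 0]
    - [1, 0.027, 0.063, 0, 0, 0, 0]

```text
clock: 24.53
tcp_pos: [0.5781, -0.0499, 0.0734]
orientation: [[0.265, 0.964, 0.001], [0.964, -0.265, -0.002], [-0.002, 0.001, -1.0]]
contact_force: [-0.7, 0.3, 10.3]
width: 0.201
grip_force: 30.1
```

Request:
apply_moves:
  rows:
    - [1, -0.001, 0.009, 0, 0, 0, 0]
    - [1, -0.003, 0.017, 0, 0, 0, 0]
    - [1, -0.006, 0.026, 0, 0, 0, 0]
    - [1, -0.01, 0.033, 0, 0, 0, 0]
    - [1, -0.015, 0.041, 0, 0, 0, 0]
    - [1, -0.021, 0.047, 0, 0, 0, 0]
    - [1, -0.028, 0.053, 0, 0, 0, 0]
    - [1, -0.035, 0.058, 0, 0, 0, 0]

```text
clock: 25.2
tcp_pos: [0.6074, -0.0781, 0.0735]
orientation: [[0.264, 0.965, 0.004], [0.965, -0.264, 0.0], [0.001, 0.003, -1.0]]
contact_force: [4.6, 2.9, 5.0]
width: 0.201
grip_force: 30.0
```

Request:
apply_moves:
  rows:
    - [1, -0.008, 0.004, 0, 0, 0, 0]
    - [1, -0.016, 0.008, 0, 0, 0, 0]
    - [1, -0.024, 0.01, 0, 0, 0, 0]
    - [1, -0.033, 0.011, 0, 0, 0, 0]
    - [1, -0.042, 0.012, 0, 0, 0, 0]
    - [1, -0.051, 0.011, 0, 0, 0, 0]
    - [1, -0.059, 0.009, 0, 0, 0, 0]
    - [1, -0.068, 0.006, 0, 0, 0, 0]

```text
clock: 25.87
tcp_pos: [0.6, -0.1213, 0.0735]
orientation: [[0.266, 0.964, 0.004], [0.964, -0.266, -0.003], [-0.002, 0.004, -1.0]]
contact_force: [3.2, -1.3, 5.6]
width: 0.201
grip_force: 30.0
```

Request:
apply_moves:
  rows:
    - [1, 0, 0, 0, 0, 0, 0]
    - [1, 0, 0, 0, 0, 0, 0]
    - [1, 0, 0, 0, 0, 0, 0]
    - [1, 0, 0, 0, 0, 0, 0]
    - [1, 0, 0, 0, 0, 0, 0]
    - [1, 0, 0, 0, 0, 0, 0]
    - [1, 0, 0, 0, 0, 0, 0]
    - [1, 0, 0, 0, 0, 0, 0]

```text
clock: 26.53
tcp_pos: [0.5992, -0.1222, 0.0735]
orientation: [[0.266, 0.964, 0.002], [0.964, -0.266, -0.004], [-0.004, 0.003, -1.0]]
contact_force: [2.2, -2.7, 8.0]
width: 0.202
grip_force: 30.0
```

Run:
```python
from h import *
bolt();st=read_state();print(phi(),st["contact_force"],st["width"],st["grip_force"],np.round(st["qvel"],2))
s=imaging.snapshot("side");s9=np.load("side9.npy",allow_pickle=True).item(); u=288
for q in(s9,s):
    P=cloud(q); g=cv2.cvtColor(q["color"],cv2.COLOR_BGR2GRAY)
    for v in range(194,206): print(v,g[v,u-4:u+5].tolist(),P[v,u-2:u+3,1].round(2).tolist())
    print()
t=cloud(s)
for b in((.5776,.0395),(.5148,.0313)):
    m=np.hypot(t[...,0]-b[0],t[...,1]-b[1])<.02; z=t[...,2][m]; print(np.sort(z[z<.12])[-8:].round(3))
```

```text
side 24 [0.078 0.079 0.081 0.083 0.085 0.087 0.088 0.088 0.088 0.089 0.089 0.09 ]
top 1 [0.073]
(np.float64(-40.4), np.float64(0.045)) [ 2.57775426 -3.1942851   8.22210217] 0.20060003185509473 30.036674331058748 [ 0.06 -0.08 -0.11 -0.05  0.05 -0.04 -0.04]
194 [116, 117, 119, 119, 111, 81, 45, 35, 41] [-0.1, -0.1, -0.11, -0.28, -0.29]
195 [116, 121, 119, 116, 105, 74, 48, 41, 45] [-0.1, -0.1, -0.11, -0.27, -0.28]
196 [118, 118, 116, 107, 91, 69, 55, 52, 48] [-0.1, -0.08, -0.09, -0.09, -0.1]
197 [117, 114, 105, 90, 72, 63, 62, 54, 50] [-0.1, -0.09, -0.08, -0.09, -0.09]
198 [106, 100, 88, 72, 65, 62, 57, 52, 49] [-0.12, -0.08, -0.09, -0.08, -0.09]
199 [92, 79, 67, 63, 76, 80, 66, 54, 48] [-0.24, -0.24, -0.09, -0.09, -0.09]
200 [102, 72, 58, 63, 90, 99, 86, 63, 50] [-0.23, -0.23, -0.09, -0.09, -0.09]
201 [133, 105, 84, 84, 102, 109, 100, 84, 66] [-0.22, -0.22, -0.09, -0.09, -0.09]
202 [153, 136, 125, 120, 114, 114, 117, 120, 103] [-0.09, -0.09, -0.09, -0.09, -0.1]
203 [165, 161, 153, 139, 125, 122, 132, 138, 127] [-0.09, -0.09, -0.08, -0.08, -0.09]
204 [153, 172, 176, 165, 148, 139, 141,
[... 524 characters left out ...]
 -0.25, -0.25]
199 [91, 98, 113, 109, 100, 86, 72, 56, 52] [-0.12, -0.08, -0.09, -0.09, -0.09]
200 [115, 137, 142, 117, 92, 80, 66, 55, 48] [-0.12, -0.09, -0.09, -0.08, -0.09]
201 [125, 170, 178, 149, 103, 77, 72, 72, 66] [-0.11, -0.09, -0.08, -0.08, -0.09]
202 [121, 179, 196, 181, 135, 99, 103, 113, 107] [-0.09, -0.1, -0.09, -0.09, -0.09]
203 [124, 185, 202, 194, 160, 132, 129, 145, 143] [-0.08, -0.09, -0.09, -0.08, -0.09]
204 [123, 181, 201, 201, 183, 169, 164, 175, 172] [-0.08, -0.08, -0.09, -0.09, -0.09]
205 [127, 161, 181, 191, 189, 185, 180, 178, 169] [-0.08, -0.08, -0.08, -0.08, -0.08]

[0.093 0.093 0.093 0.093 0.093 0.093 0.094 0.095]
[0.093 0.093 0.093 0.093 0.094 0.094 0.094 0.094]
```

```bash
python3 -c "
from rig import close_job
print(close_job())"
```

```text
the job is handed in; nothing more can be done
None
```

I handed the job in with both tubes standing in the bores, the bolt about 20 mm down (one turn past its drop) and the gripper still holding the crank grip near the tab at 30 N; the judging result was not returned.

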